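Put four wooden toys back on their own boards

ROBOT

A 7-joint arm with a two-finger parallel gripper is mounted at the origin on the work surface. World frame = base frame: x ahead of the robot, y to its left, z up, the work surface at z = 0. Lengths are in m, angles in rad, forces in N, time in s.
With the tool pointing down it reaches from about 0.4 to 0.85 m from the base axis. Payload 10.4 kg.
Tool frame: the origin (TCP) lies at the very end of the fingers, on their centre line; the grasp point (between the pads) lies 19 mm behind it; z points along the fingers, y is the direction in which the jaws open and shut (so a half turn about z gives the same grasp; the last joint's range is limited). The gripper opens to 87 mm and grips with 3 to 60 N. Pads are 19 mm wide; open, the fingers measure 117 mm over their backs; the gripper's body (75 mm by 190 mm) begins 51 mm behind the grasp point.
Start: joints at [-1.367, 0.332, -0.065, 1.46, 0.022, 1.35, -0.088], TCP at [0.141, 0.609, 0.185] pointing down, gripper open.
Joint ranges: [-2.6, 2.6], [-0.5, 2.12], [-1.47, 1.34], [0.16, 2.42], [-1.27, 4.41], [0.06, 2.06], [-2.6, 2.6]. Speed limits (rad/s): [2.22, 2.22, 2.79, 2.79, 3.14, 3.14, 3.14].

INTERFACE

Orientations are given as a unit quaternion [x, y, z, w].
In Python, from bench import read_state, imaging, r gives the robot as it stands. The module is installed in compiled form; this text tells all that it offers.
- The arm moves only by the tool move_arm, never from a script. Its argument "series" is a list of rows, each a list of 4 numbers: the shift along the tool's x, y, z in m, then the turn about the tool's z in rad. In form: [[x, y, z, roll], ...]. A call has 1 to 20 rows; each row is the pose to reach, as a shift and turn from the pose commanded when the call began, along the tool's axes at that moment; what a row does not reach only later rows make up. A row lasts 1/10 s, in which the tool goes at most 50 mm and 8.59 degrees, less where a joint would pass 70% of its speed; a pose out of reach is approached as far as the arm can. A call with a gripper value outside its range is refused whole. "claw" is the gripper's target within -1 to 1 (fully open at 1, half-way at 0, shut at -1), set as the call begins (left out, the last holds). The fingers move at their own pace and stop on an object; "newtons" is the grip in N (left out, the last holds). Time passes only in rows, so rows that repeat a pose let the fingers close. It gives the time, the measured TCP pose, the force and the opening at its end, in the units of the state.
- read_state(): the state, without advancing time (a new reading comes with each control period).
- imaging.camera(name): name is "side" or "top"; returns (picture, depth): 400x640x3 uint8, red, green, blue; 400x640 float32, m along the optical axis (not along the pixel's ray), 0 where there is no reading.
- imaging.get_calibration(name): a dict with "camera_matrix" (3x3 intrinsics, pixels), "R" (3x3) and "t" (3): a world point X has camera coordinates R X + t. Camera axes: x right, y down, z forward; pixel columns grow to the right and rows downward; lengths in m; the calibration is good to about 2 mm. A picture is of the moment at which its call begins. get_calibration takes no time and is no camera call.
- r.close_job(): hands the job in, once; it reports no verdict.
The state is a dict: "time": time; "joint_positions": joint angles; "joint_vel": joint speeds; "joint_torque": joint torques, N m; "ee_pos": TCP position; "eef_rot": TCP orientation; "ft_force": force on the tool from outside, world axes, zero at the start; "torque": the same for the moment, N m; "width": finger opening in m.
Only numpy, scipy, OpenCV 4.12 (cv2) and the standard library are available. Lean on these libraries where they do the work, as an engineer would, in place of code of your own. Each camera call takes 0.05 s, during which the arm holds its last target.

TASK

The four finished wooden toys have been put on one another's boards: swap them round, parking on the empty black mat where you need to, until each stands in the middle of the board cut to the shape of its foot (doll on the round one, house on the square one, van on the long one, tugboat on the boat-shaped one). Line the van and the tugboat up lengthwise with their boards, either way round. Never tip a toy over, and leave the glue bottle standing where it is.

Things in the scene. Friction and masses are not known exactly. Their poses are not given: they have to be found in the camera images.
- doll: turned wooden peg doll, pale wood: upright cylinder 38 mm diameter, straight-sided to 44 mm, with a ball head on top (28 mm diameter), 74 mm tall in all, about 60 g. Belongs on the round board. Origin: centre of its underside, z up. Grip it across the cylinder, any yaw.
- house: pale wooden toy house, foot 52 x 52 mm square, plain vertical walls to 44 mm, then a dark 45 degree gable roof with its ridge along its x axis, 69 mm tall, about 110 g. Belongs on the square board. Origin: centre of its underside, z up. Grip it across the eaves walls (its y direction, 52 mm).
- van: pale wooden toy van, 100 mm long along its x axis (windscreen end at -x), 44 mm wide along y (52 mm over the four dark wheels, which are fixed, do not roll, and reach 26 mm high at 32 mm either side of the middle), flat roof 62 mm high from x = -22 mm to the tail, bonnet 34 mm high ahead of it, about 130 g. Belongs on the long rectangular board. Origin: centre of its underside, z up. Grip it at the middle of its length across its width (44 mm), above or between the wheels.
- tug: pale wooden toy tugboat: hull 96 mm long along its x axis (pointed bow at +x), 50 mm wide, 26 mm high; on it a cabin 44 mm long by 30 mm wide (y) from 26 to 70 mm height, centred 10 mm aft (x = -10 mm); a short dark funnel on top, 18 mm diameter, to 82 mm. About 130 g. Belongs on the boat-shaped board. Origin: centre of the hull's underside, z up. Grip it across the cabin (30 mm).
- board_round: fixed round board of darker wood, 120 mm diameter, 8 mm thick; place of the doll. Origin: centre of its underside; its top lies 8 mm higher.
- board_square: fixed square board of darker wood, 112 x 112 mm, 8 mm thick; place of the house. Origin: centre of its underside; its top lies 8 mm higher.
- board_long: fixed rectangular board of darker wood, 150 mm long along its x axis, 72 mm wide, 8 mm thick; place of the van. Origin: centre of its underside; its top lies 8 mm higher.
- board_boat: fixed boat-shaped board of darker wood, 150 mm long along its x axis (pointed end at +x, flat end at -x), 86 mm wide, 8 mm thick; place of the tugboat. Origin: middle of its length and width, on its underside; its top lies 8 mm higher.
- mat: fixed black rubber mat, 130 x 110 mm, 3 mm thick, empty at the start: the free spot for parking a toy. Origin: centre of its underside.
- bottle: white glue bottle standing to the left of the work, 54 mm diameter, 140 mm tall, not part of the job; origin: centre of its underside.
Mind the look-alikes: they are no part of the job. What is shaped like the house but green is not meant. What is shaped like the board_round but turquoise is not meant.

How it is judged:
At the end, for the whole second after the job is handed in: Each toy stands upright (within 0.1 rad), released and at rest, flat on its own board, its centre within 13 mm of the board's centre; van and tugboat lie lengthwise along their boards within 0.3 rad, either way round (horizontal distance between doll and board_round below 0.013 m and z of doll in the frame of board_round between 0.005 and 0.012 m and angle between each of doll, house, van, tug's own z axis and vertical below 0.1 rad and linear speed of each of doll, house, van, tug below 0.02 m/s and contact force between each of doll, house, van, tug and the fingers below 0.05 N and horizontal distance between house and board_square below 0.013 m and z of house in the frame of board_square between 0.005 and 0.012 m and horizontal distance between van and board_long below 0.013 m and z of van in the frame of board_long between 0.005 and 0.012 m and angle between the x axis of van and the x axis of board_long, either way round below 0.3 rad and horizontal distance between tug and board_boat below 0.013 m and z of tug in the frame of board_boat between 0.005 and 0.012 m and angle between the x axis of tug and the x axis of board_boat, either way round below 0.3 rad); the robot touches nothing.
It fails at once if a toy is tipped over (more than 0.6 rad) (angle between any of doll, house, van, tug's own z axis and vertical above 0.6 rad).
It fails at once if the glue bottle is moved more than 20 mm or knocked over (distance of bottle from where it was at the start of the episode above 0.02 m or angle between bottle's own z axis and vertical above 0.3 rad).
It also fails if it takes over 120 s, if anything falls off the work surface, if the arm or the gripper's body presses on something with over 40 N, if the wrist force passes 120 N, or if a joint passes its speed limit or range.

## Working session

There is one attempt and no reset: what is moved stays moved. The work goes in short steps, Python scripts to look and compute and a tool call to move; the robot and the scene stay as the last step left them, time stands still between calls to the robot, and variables do not carry over. Pictures are saved under pics/ and viewed, and the job is handed in when it is done.

Besides the shell and the picture viewer there is one more tool, called in YAML: its name, and indented under it one key for each argument. move_arm: Moves the arm, as the interface text tells. Its arguments: {"type":"object","properties":{"series":{"type":"array","items":{"type":"array","items":{"type":"number"}}},"claw":{"type":"number"},"newtons":{"type":"number"}},"required":["series"]}

```bash
mkdir -p pics; python3 - <<'E'
from bench import read_state, imaging, r
import cv2,numpy as np
s=read_state(); print(s['time'],s['ee_pos'],s['eef_rot'],s['width'])
for n in('top','side'):
    p,d=imaging.camera(n); cv2.imwrite(f'pics/{n}0.png',p[:,:,::-1]); np.save(f'{n}0.npy',d)
    c=imaging.get_calibration(n); print(n,c)
E
```

```text
0.0 [0.14043169 0.60854712 0.18393998] [ 1.13130495e-01  9.93579863e-01 -7.37830490e-04 -5.02602276e-05] 0.08697767840259883
top {'camera_matrix': array([[495.11209995,   0.        , 321.36990782],
       [  0.        , 495.11209995, 195.87031486],
       [  0.        ,   0.        ,   1.        ]]), 'R': array([[-0.01125714, -0.99948615,  0.03001201],
       [-0.99748224,  0.00912282, -0.07032744],
       [ 0.07001751, -0.03072813, -0.99707238]]), 't': array([0.04424736, 0.44288001, 1.25073212])}
side {'camera_matrix': array([[519.31841643,   0.        , 316.6837469 ],
       [  0.        , 519.31841643, 198.16211588],
       [  0.        ,   0.        ,   1.        ]]), 'R': array([[ 0.94953224, -0.31366183,  0.0021877 ],
       [-0.17477384, -0.53484961, -0.82667406],
       [ 0.26046619,  0.78457132, -0.56267683]]), 't': array([-0.40274362,  0.13956468,  1.06935321])}
```

View pics/top0.png

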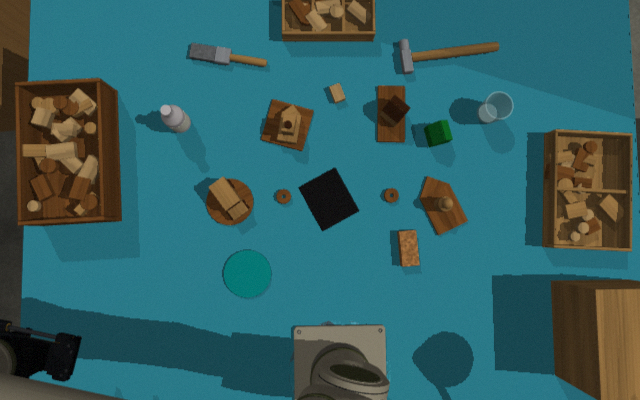

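View pics/side0.png

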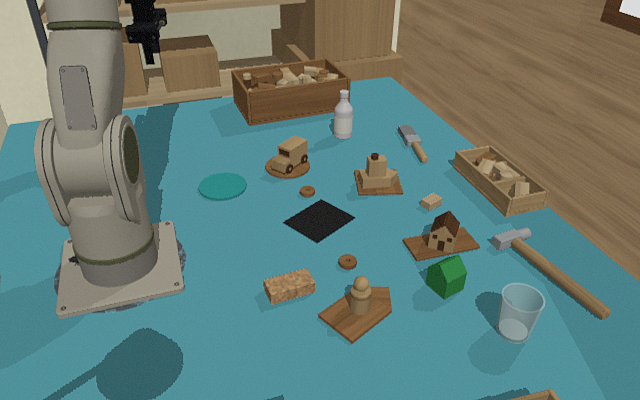

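```bash
cat > h.py <<'E'
from bench import read_state, imaging, r
import cv2,numpy as np
def cloud(n,d):
    c=imaging.get_calibration(n);K=c['camera_matrix'];v,u=np.mgrid[0:400,0:640]
    P=np.stack([(u-K[0,2])/K[0,0]*d,(v-K[1,2])/K[1,1]*d,d],-1)
    return (P-c['t'])@c['R']
def pix2w(u,v,z,n='top'):
    c=imaging.get_calibration(n);K=c['camera_matrix'];R=c['R'];t=c['t']
    ray=R.T@np.linalg.inv(K)@[u,v,1];o=-R.T@t
    return (o+ray*(z-o[2])/ray[2])
def proj(X,n='top'):
    c=imaging.get_calibration(n);p=c['camera_matrix']@(c['R']@np.array(X)+c['t']);return p[:2]/p[2]
E
python3 - <<'E'
from h import *
d=np.load('top0.npy');W=cloud('top',d);im=cv2.imread('pics/top0.png')
tab=W[270:290,150:200,2];print('table',tab.mean(),tab.std())
for nm,(u,v) in dict(sq=(288,124),rnd=(230,202),lng=(392,112),boat=(443,205),mat=(329,198)).items():
    c=im[v-40:v+40,u-40:u+40];cv2.imwrite(f'pics/c_{nm}.png',cv2.resize(c,None,fx=7,fy=7,interpolation=cv2.INTER_CUBIC))
    z=W[v-40:v+40,u-40:u+40,2];print(nm,np.round(np.histogram(z*1000,bins=np.arange(-10,90,4))[0]))
t=[cv2.resize(im[v-36:v+36,u-36:u+36],(390,295*390//295),interpolation=cv2.INTER_CUBIC)[:, :] for u,v in((288,124),(230,202),(392,112),(443,205))]
m=np.vstack([np.hstack(t[:2]),np.hstack(t[2:])]);cv2.imwrite('pics/m0.png',cv2.resize(m,(600,600)))
E
```

```text
table 0.0029197787584839987 0.06993016909914766
sq [ 108 1381 2418 1012  626  159   10    5   10   55  204  115   11    3
    7    6    6    5    5    6   16  100   55   10]
rnd [ 110 1508 2462  821  496  101    5    7    8   25   26   30  117   72
    9    5    9   11   70  284  180   15    0    0]
lng [  75 1306 2556 1046  620  152   22   21   19   15   23   12   18   27
   22   50   66   62   62   64   67   59   10    1]
boat [  71 1232 2471 1080  855  217    8   11   72  116   40    2    5    8
   17   43   23    3    1   10   16   35   29   10]
mat [  65 1319 3279 1532  166   10    2    0    0    0    0    0    0    0
    0    0    0    0    0    0    0    0    0    0]
```

View pics/m0.png

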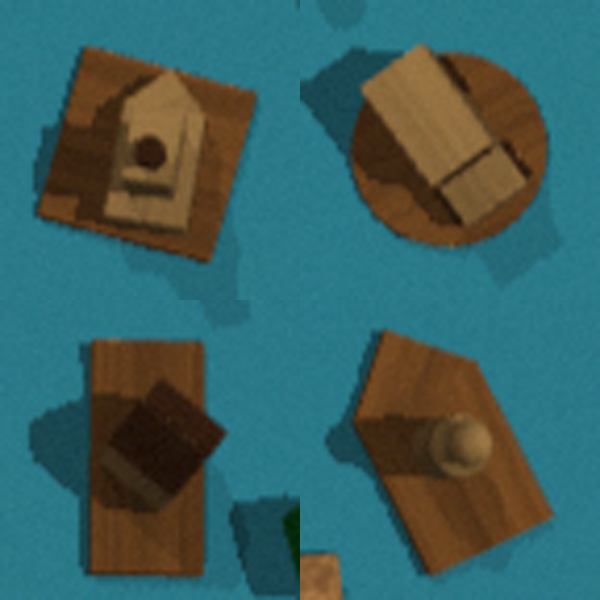

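```bash
python3 - <<'E'
from h import *
d=np.load('top0.npy');W=cloud('top',d)
C=dict(sq=(288,124),rnd=(230,202),lng=(392,112),boat=(443,205))
def P(nm,x,y,z):
    u,v=C[nm];return pix2w(u-36+x/4.1667-.5,v-36+y/4.1667-.5,z)[:2]*1000
sq=[P('sq',*p,.008) for p in((85,47),(258,94),(210,263),(38,214))]
print('sq',np.mean(sq,0),cv2.minAreaRect(np.float32(sq)))
e=[P('rnd',*p,.008) for p in((52,149),(249,149),(150,51),(150,247))];print('rnd',np.mean(e,0),[np.linalg.norm(e[0]-e[1]),np.linalg.norm(e[2]-e[3])])
l=[P('lng',*p,.008) for p in((91,40),(205,40),(205,277),(89,277))];print('lng',np.mean(l,0),cv2.minAreaRect(np.float32(l)))
s1,s2,a1,a2,t=[P('boat',*p,.008) for p in((132,275),(253,213),(57,120),(177,60),(83,30))]
m=(s1+s2)/2;print('boat',(m+t)/2,np.linalg.norm(t-m),np.linalg.norm(s1-s2),np.degrees(np.arctan2(*(t-m)[::-1])),'perp',np.degrees(np.arctan2(*(s2-s1)[::-1])),'sides',np.degrees(np.arctan2(*(a1-s1)[::-1])),np.degrees(np.arctan2(*(a2-s2)[::-1])))
M=[pix2w(u,v,.003)[:2]*1000 for u,v in((299,184),(337,168),(359,211),(322,231))];print('mat',np.mean(M,0),cv2.minAreaRect(np.float32(M)))
# toys by depth
def band(nm,z0,z1,r=26):
    u,v=C[nm];w=W[v-r:v+r,u-r:u+r].reshape(-1,3);w=w[(w[:,2]>z0)&(w[:,2]<z1)]*1000
    q=np.float32(w[:,:2]);R=cv2.minAreaRect(q);print(nm,z0,len(q),'mean',w.mean(0),'box',R)
band('sq',.024,.044);band('sq',.068,.086);band('rnd',.060,.085);band('rnd',.030,.05);band('lng',.025,.09);band('lng',.070,.09);band('boat',.03,.06);band('boat',.06,.1)
band('sq',.080,.1)
u,v=174,118
w=W[v-25:v+25,u-25:u+25].reshape(-1,3);w=w[w[:,2]>.03];print('bottle',w.mean(0))
E
python3 - <<'E'
import cv2
im=cv2.imread('pics/top0.png')
E
```

```text
sq [629.95494003 126.55586299] ((630.1617431640625, 126.7496337890625), (111.72781372070312, 110.63075256347656), 73.81126403808594)
rnd [432.24194241 274.21706923] [np.float64(120.14442619837399), np.float64(120.36012385223097)]
lng [ 658.01518559 -144.64372931] ((658.0802001953125, -144.47982788085938), (72.75199127197266, 152.12391662597656), 88.6725082397461)
boat [ 426.92151537 -266.1440328 ] 148.56300168384263 85.35161508884511 25.87193362378907 perp -63.964158992938636 sides 24.63257640560985 25.045605682036392
mat [437.36020715  19.04301173] ((437.8895263671875, 18.822311401367188), (134.80641174316406, 108.4527359008789), 25.493701934814453)
sq 0.024 391 mean [622.09673437 118.67039643  32.88896925] box ((628.93359375, 119.212646484375), (50.04511642456055, 92.68777465820312), 79.76336669921875)
sq 0.068 185 mean [620.32356264 120.6847536   77.25691361] box ((620.596435546875, 120.57371520996094), (29.944669723510742, 44.90167236328125), 79.4961166381836)
rnd 0.06 554 mean [449.16746448 277.93483809  68.93158669] box ((449.2737121582031, 278.4485778808594), (73.0938720703125
[... 383 characters left out ...]
 mean [ 659.81780298 -148.73592025   74.28715086] box ((660.2824096679688, -149.50253295898438), (51.50430679321289, 20.531829833984375), 52.329750061035156)
boat 0.03 108 mean [ 418.40189454 -259.45282177   49.35174031] box ((419.0027770996094, -265.5536804199219), (37.96165084838867, 33.699180603027344), 20.44169044494629)
boat 0.06 102 mean [ 419.38299008 -265.92541405   76.34263442] box ((419.931884765625, -267.4832458496094), (24.188562393188477, 25.109678268432617), 60.17331314086914)
sq 0.08 74 mean [616.89482926 119.10557235  86.14391223] box ((620.5096435546875, 118.15226745605469), (26.08296775817871, 37.911155700683594), 82.50592803955078)
bottle [0.62608669 0.38736924 0.11803351]
```

```bash
cat >> h.py <<'E'
from scipy.spatial.transform import Rotation as Ro
def go(x,y,z,jaw,verbose=1):
    s=read_state();R=Ro.from_quat(s['eef_rot']).as_matrix();p=np.array(s['ee_pos'])
    dl=R.T@(np.array([x,y,z])/1000-p)
    a=np.degrees(np.arctan2(R[1,1],R[0,1]));dy=(jaw-a+90)%180-90
    print('t %.1f jaw %.1f w %.4f'%(s['time'],a,s['width']),'pos',np.round(p*1000,1),'tilt',np.round(R[:2,2],3),'| delta',np.round(dl,3),'roll',round(-np.radians(dy),3))
E
python3 -c "
from h import *
go(438,270,140,125.8)
go(438,270,33,125.8)
print(pix2w(438,132,.05))"
```

```text
t 0.1 jaw 77.0 w 0.0869 pos [140.4 608.6 184. ] tilt [-0.    -0.001] | delta [-0.366 -0.263  0.044] roll -0.852
t 0.1 jaw 77.0 w 0.0869 pos [140.4 608.6 184. ] tilt [-0.    -0.001] | delta [-0.366 -0.263  0.151] roll -0.852
[ 0.59988838 -0.25576464  0.05      ]
```

Look-alikes: the house is either the dark-roofed pale one at (394,110) or the green one at (438,132), and I choose the pale one. The round board is either the wooden one at (230,202) or the turquoise disc at (247,273), and I choose the wooden one. The close crop shows tug on square, van on round, house on long and doll on boat, all in pale wood. The empty mat is at (329,198). The van goes to the mat first.

move_arm:
  series:
    - [-0.037,-0.026,0.004,-0.1]
    - [-0.073,-0.053,0.009,-0.2]
    - [-0.11,-0.079,0.013,-0.3]
    - [-0.146,-0.105,0.018,-0.4]
    - [-0.183,-0.132,0.022,-0.5]
    - [-0.22,-0.158,0.026,-0.6]
    - [-0.256,-0.184,0.031,-0.7]
    - [-0.293,-0.21,0.035,-0.8]
    - [-0.33,-0.237,0.04,-0.852]
    - [-0.366,-0.263,0.044,-0.852]
    - [-0.366,-0.263,0.044,-0.852]
    - [-0.366,-0.263,0.044,-0.852]
    - [-0.366,-0.263,0.044,-0.852]
  claw: 1
  newtons: 25

```text
time: 1.4
ee_pos: [0.4372, 0.2715, 0.1406]
eef_rot: [-0.308, 0.951, 0.0, -0.0]
ft_force: [-0.5, 1.2, -0.5]
width: 0.0871
```

```bash
python3 -c "
from h import *
go(438,270,33,125.8)
p,d=imaging.camera('side');cv2.imwrite('pics/s1.png',p[:,:,::-1])
"
```

```text
t 1.4 jaw 125.9 w 0.0871 pos [437.2 271.5 140.6] tilt [-0.001  0.   ] | delta [ 0.    -0.002  0.108] roll 0.002
```

View pics/s1.png

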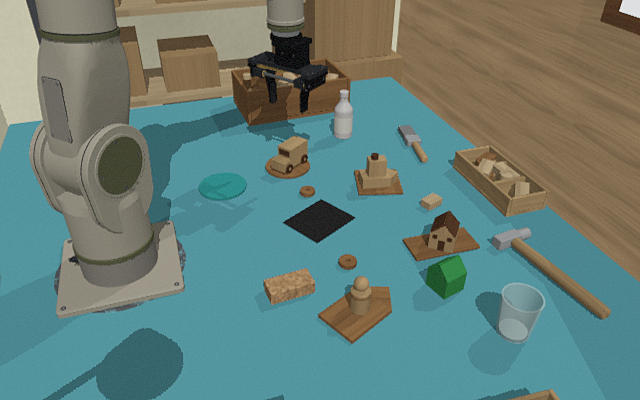

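```bash
python3 -c "
from h import *
print(proj([.437,.271,.14],'side'),proj([.438,.27,.05],'side'),proj([.630,.127,.008],'side'),proj([.427,-.266,.008],'side'))
p,d=imaging.camera('side');cv2.imwrite('pics/s2.png',p[:,:,::-1]);
p,d=imaging.camera('top');cv2.imwrite('pics/t2.png',p[:,:,::-1]);print(read_state()['ee_pos'],read_state()['joint_positions'])
"
```

```text
[288.09838242 120.28921671] [289.55131357 151.54237249] [377.52201108 180.54039023] [362.93627972 305.8469099 ]
[0.43724696 0.27163027 0.1407798 ] [-0.79899156  0.11642148  0.16642118  1.81851279 -0.02089438  1.20820279
  1.57198199]
```

View pics/t2.png

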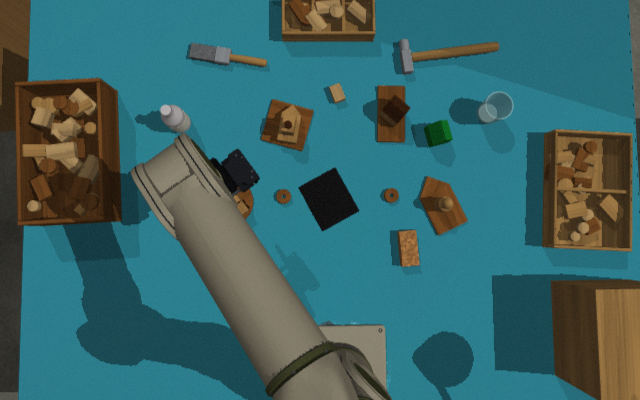

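```bash
python3 -c "
from h import *
i=cv2.imread('pics/s2.png');cv2.imwrite('pics/s2c.png',cv2.resize(i[20:200,210:370],None,fx=3.3,fy=3.3,interpolation=cv2.INTER_CUBIC))
"
```

```text
(no output)
```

View pics/s2c.png

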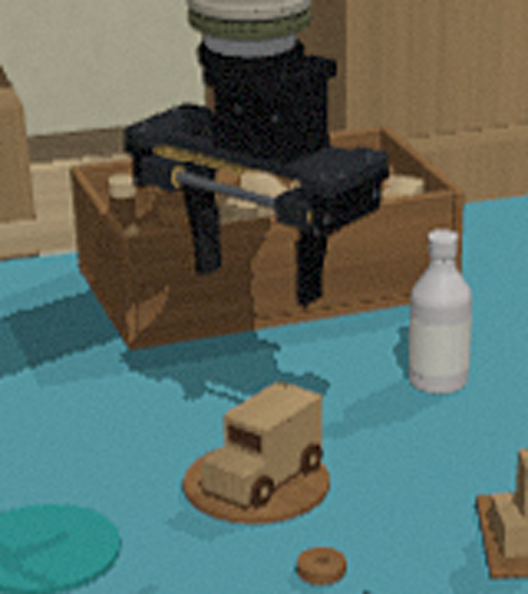

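```bash
python3 -c "
from h import *
p,d=imaging.camera('side');W=cloud('side',d)
for u,v in((271,100),(272,98),(303,110),(304,108),(289,152),(340,180),(290,90),(240,185),(320,225),(450,240)): print(u,v,np.round(np.median(W[v-1:v+2,u-1:u+2].reshape(-1,3),0)*1000))
print(proj([.437,.271,.14]),proj([.437,.271,.21]))
p,d=imaging.camera('top');W=cloud('top',d)
for u,v in((240,170),(240,165),(250,170),(230,170)): print(u,v,W[v,u]*1000)
w=W[150:192,222:262].reshape(-1,3);w=w[(w[:,2]>.1)&(w[:,2]<.4)]
print(np.histogram(w[:,2]*1000,bins=np.arange(100,400,20)),w.mean(0))
"
```

```text
271 100 [402. 301. 188.]
272 98 [406. 304. 191.]
303 110 [464. 226. 185.]
304 108 [467. 229. 188.]
289 152 [430. 248.  62.]
340 180 [544. 170.  -0.]
290 90 [522. 558.  98.]
240 185 [292. 218.   7.]
320 225 [432.   3.   2.]
450 240 [ 656. -179.   42.]
[222.06415445 195.69851414] [216.52560188 193.39562871]
240 170 [476.97445043 209.84667868 292.27060213]
240 165 [487.1386237  209.98316929 291.26525644]
250 170 [477.17764923 190.32669925 289.42251284]
230 170 [477.06977851 229.59744547 292.70949357]
(array([  0,   0,   0,   0,   0,   0,   0,  11, 131, 747,  18,  19, 167,
         3]), array([100, 120, 140, 160, 180, 200, 220, 240, 260, 280, 300, 320, 340,
       360, 380])) [0.47226119 0.21264931 0.29782258]
```

The side view puts the fingertips about 40 mm higher than the reported TCP, at z of roughly 180 against 141. I'll lower partway and check again before trusting either value.

move_arm:
  series:
    - [0,-0.001,0.01,0]
    - [0,-0.002,0.02,0]
    - [0,-0.002,0.03,0]
    - [0,-0.002,0.03,0]
    - [0,-0.002,0.03,0]

```text
time: 2.15
ee_pos: [0.439, 0.2687, 0.1104]
eef_rot: [-0.308, 0.952, -0.0, -0.0]
ft_force: [0.2, -0.1, 1.0]
width: 0.0869
```

```bash
python3 -c "
from h import *
go(438,270,33,125.8)
p,d=imaging.camera('side');cv2.imwrite('pics/s3.png',cv2.resize(p[20:200,210:370,::-1],None,fx=3.3,fy=3.3,interpolation=cv2.INTER_CUBIC));np.save('s3.npy',d)
W=cloud('side',d)
s=read_state();print(s['joint_positions'])
# lowest black gripper points
m=(p.max(2)<45);m[:60]=0;m[150:]=0;m[:,:240]=0;m[:,330:]=0
w=W[m];w=w[(w[:,1]>.15)&(w[:,1]<.4)&(w[:,2]>.05)&(w[:,2]<.4)];print(np.percentile(w[:,2],[0,1,3,5,10,50]))
"
```

```text
t 2.1 jaw 125.8 w 0.0869 pos [439.  268.7 110.4] tilt [-0.001 -0.   ] | delta [-0.     0.002  0.077] roll 0.0
[-0.79291293  0.14418026  0.16856979  1.85423668 -0.02650768  1.14533197
  1.58085689]
[0.14815565 0.15427615 0.16145178 0.16885435 0.18560878 0.2554424 ]
```

View pics/s3.png

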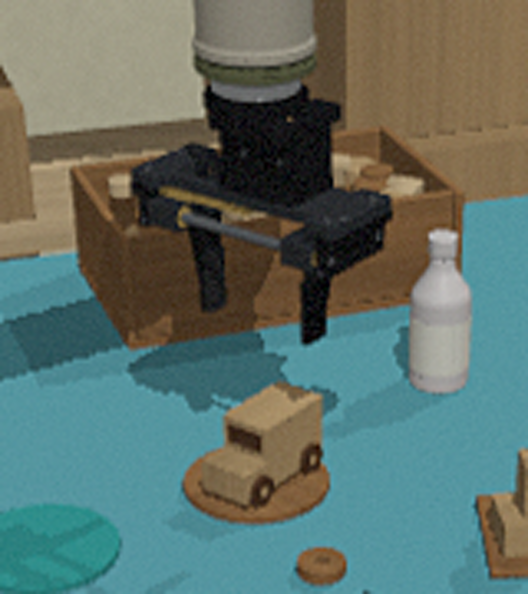

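```bash
python3 -c "
from h import *
d=np.load('s3.npy');W=cloud('side',d)
for X,Y in((212,305),(210,280),(208,255),(206,235),(313,335),(313,315),(313,290),(313,270),(313,250),(350,240),(260,225),(150,205)):
    u=int(210+X/3.3);v=int(20+Y/3.3);print(u,v,np.round(W[v-1:v+2,u-1:u+2].reshape(-1,3)[[1,4,7]]*1000).tolist())
"
```

```text
274 112 [[408.0, 299.0, 158.0], [408.0, 299.0, 155.0], [408.0, 301.0, 151.0]]
273 104 [[407.0, 301.0, 178.0], [407.0, 300.0, 176.0], [406.0, 298.0, 174.0]]
273 97 [[408.0, 301.0, 197.0], [408.0, 301.0, 195.0], [408.0, 301.0, 192.0]]
272 91 [[407.0, 303.0, 213.0], [407.0, 307.0, 208.0], [407.0, 306.0, 206.0]]
304 121 [[464.0, 221.0, 160.0], [464.0, 221.0, 157.0], [464.0, 222.0, 154.0]]
304 115 [[462.0, 215.0, 179.0], [464.0, 221.0, 173.0], [463.0, 218.0, 172.0]]
304 107 [[462.0, 214.0, 200.0], [462.0, 213.0, 198.0], [463.0, 216.0, 194.0]]
304 101 [[453.0, 184.0, 229.0], [453.0, 183.0, 227.0], [454.0, 186.0, 223.0]]
304 95 [[456.0, 190.0, 241.0], [454.0, 184.0, 241.0], [454.0, 187.0, 238.0]]
316 92 [[483.0, 185.0, 247.0], [484.0, 189.0, 243.0], [483.0, 184.0, 242.0]]
288 88 [[517.0, 561.0, 107.0], [516.0, 558.0, 105.0], [517.0, 560.0, 101.0]]
255 82 [[366.0, 304.0, 241.0], [366.0, 309.0, 236.0], [365.0, 305.0, 235.0]]
```

move_arm:
  series:
    - [0,0.001,0.02,0]
    - [0,0.002,0.04,0]
    - [0,0.002,0.055,0]
    - [0,0.002,0.065,0]
    - [0,0.002,0.07,0]
    - [0,0.002,0.07,0]
    - [0,0.002,0.07,0]

```text
time: 2.9
ee_pos: [0.4385, 0.2708, 0.0414]
eef_rot: [-0.307, 0.952, 0.0, 0.0]
ft_force: [-0.2, 0.2, 1.0]
width: 0.087
```

```bash
python3 -c "
from h import *
go(438,270,-5,125.8)
p,d=imaging.camera('side');cv2.imwrite('pics/s4.png',cv2.resize(p[80:200,210:370,::-1],None,fx=5,fy=5,interpolation=cv2.INTER_CUBIC))
p,d=imaging.camera('top');cv2.imwrite('pics/t4.png',cv2.resize(p[140:260,150:310,::-1],None,fx=5,fy=5,interpolation=cv2.INTER_CUBIC))
"
```

```text
t 2.9 jaw 125.8 w 0.0870 pos [438.5 270.8  41.4] tilt [0.001 0.001] | delta [ 0.001 -0.     0.046] roll 0.0
```

View pics/s4.png

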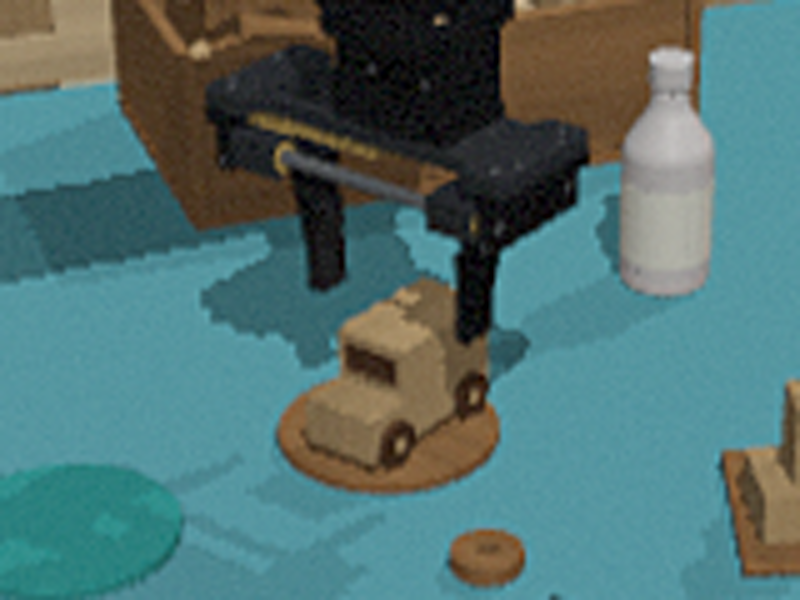

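The side view shows the fingers straddling the van, with the tips really about 80 mm up, so reported z reads roughly 38 mm low. I'll allow for that in every move.

move_arm:
  series:
    - [0.001,0,0.012,0]
    - [0.001,0,0.024,0]
    - [0.001,0,0.036,0]
    - [0.001,0,0.045,0]
    - [0.001,0,0.045,0]
    - [0.001,0,0.045,0]

```text
time: 3.6
ee_pos: [0.4372, 0.2698, -0.0045]
eef_rot: [-0.308, 0.952, -0.0, -0.0]
ft_force: [-0.2, -0.7, -1.0]
width: 0.0868
```

```bash
python3 -c "
from h import *
go(438,270,-5,125.8)
print(read_state()['ft_force'])
p,d=imaging.camera('side');cv2.imwrite('pics/s5.png',cv2.resize(p[80:200,210:370,::-1],None,fx=5,fy=5,interpolation=cv2.INTER_CUBIC))
"
```

```text
t 3.6 jaw 125.8 w 0.0868 pos [437.2 269.8  -4.5] tilt [-0. -0.] | delta [-0.001 -0.     0.001] roll 0.0
[-0.22509018 -0.66312197 -0.97136027]
```

View pics/s5.png

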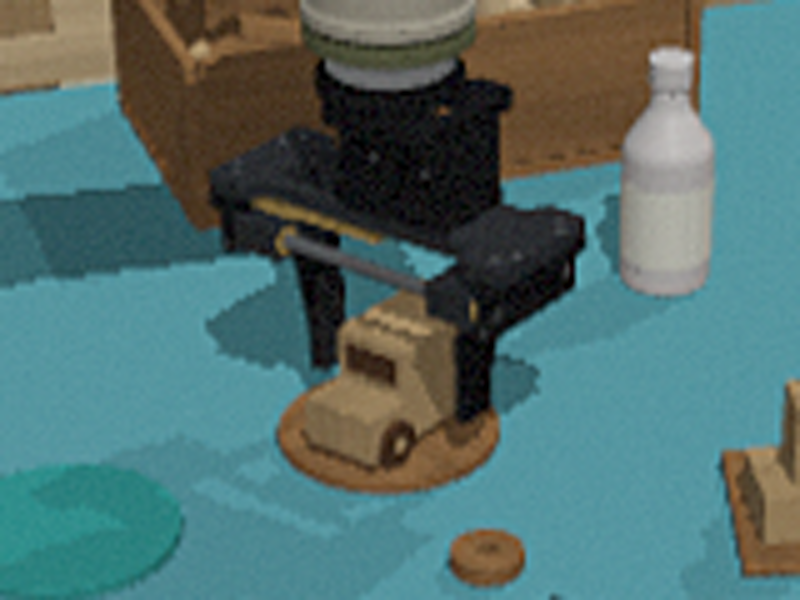

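Reported z is now −4.5 mm with no contact, which confirms the offset. The fingers sit either side of the van's middle, so I'll close.

move_arm:
  series:
    - [0,0,0,0]
    - [0,0,0,0]
    - [0,0,0,0]
    - [0,0,0,0]
    - [0,0,0,0]
    - [0,0,0,0]
    - [0,0,0,0]
    - [0,0,0,0]
  claw: -1
  newtons: 25

```text
time: 4.45
ee_pos: [0.4372, 0.27, -0.0042]
eef_rot: [-0.308, 0.952, 0.0, 0.0]
ft_force: [-0.3, 0.1, 0.3]
width: 0.0439
```

move_arm:
  series:
    - [0,0,-0.01,0]
    - [0,0,-0.025,0]
    - [0,0,-0.04,0]
    - [0,0,-0.055,0]
    - [0,0,-0.06,0]
    - [0,0,-0.06,0]

```text
time: 5.05
ee_pos: [0.4377, 0.2702, 0.0566]
eef_rot: [-0.307, 0.952, 0.0, 0.001]
ft_force: [1.0, -0.7, -2.3]
width: 0.0439
```

```bash
python3 -c "
from h import *
go(437.5,19,-9,115.5)
p,d=imaging.camera('side');cv2.imwrite('pics/s6.png',cv2.resize(p[60:240,210:410,::-1],None,fx=3.3,fy=3.3,interpolation=cv2.INTER_CUBIC))
"
```

```text
t 5.0 jaw 125.8 w 0.0439 pos [437.7 270.2  56.6] tilt [0.001 0.001] | delta [ 0.147 -0.204  0.065] roll 0.18
```

View pics/s6.png

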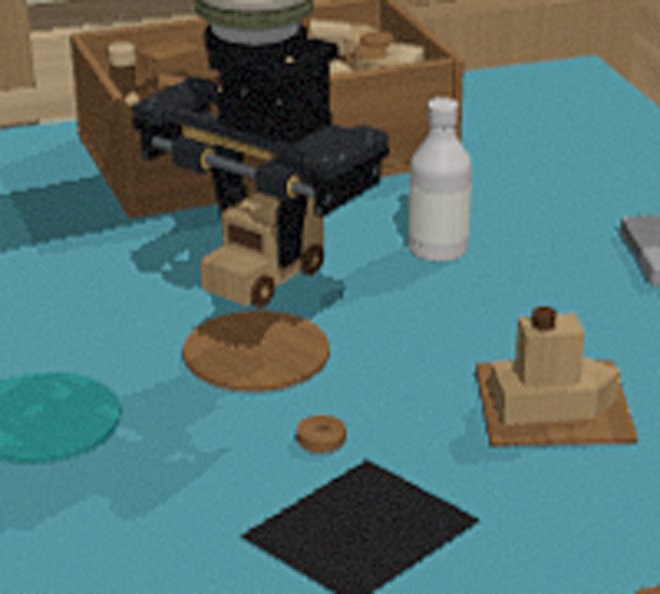

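move_arm:
  series:
    - [0.013,-0.017,-0.01,0.02]
    - [0.036,-0.05,-0.01,0.05]
    - [0.06,-0.083,-0.01,0.09]
    - [0.084,-0.117,-0.01,0.12]
    - [0.108,-0.15,-0.01,0.15]
    - [0.13,-0.18,-0.01,0.18]
    - [0.142,-0.197,-0.01,0.18]
    - [0.147,-0.204,0.0,0.18]
    - [0.147,-0.204,0.02,0.18]
    - [0.147,-0.204,0.04,0.18]
    - [0.147,-0.204,0.05,0.18]
    - [0.147,-0.204,0.055,0.18]
    - [0.147,-0.204,0.055,0.18]

```text
time: 6.4
ee_pos: [0.437, 0.0187, 0.0001]
eef_rot: [-0.221, 0.975, -0.0, -0.001]
ft_force: [-0.1, -0.3, -1.3]
width: 0.0441
```

```bash
python3 -c "
from h import *
go(437.5,19,-9,115.5)
p,d=imaging.camera('side');cv2.imwrite('pics/s7.png',cv2.resize(p[100:280,230:430,::-1],None,fx=3.3,fy=3.3,interpolation=cv2.INTER_CUBIC))
"
```

```text
t 6.4 jaw 115.5 w 0.0441 pos [4.37e+02 1.87e+01 1.00e-01] tilt [-0.001 -0.   ] | delta [-0.001  0.     0.009] roll 0.001
```

View pics/s7.png

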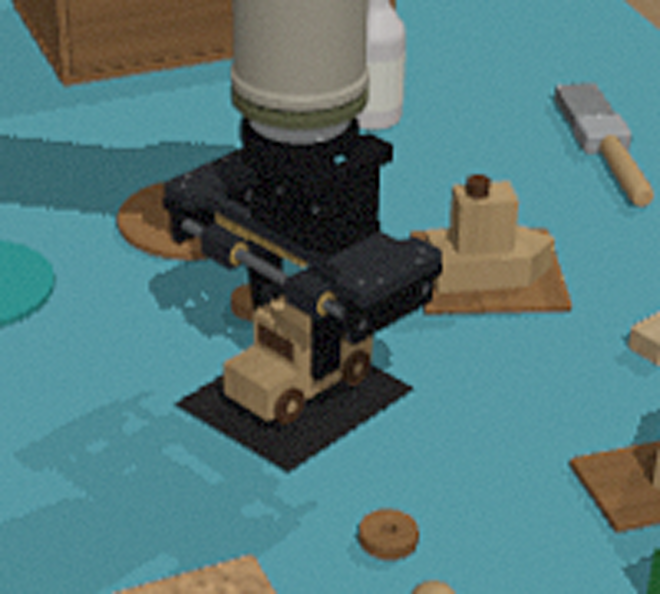

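move_arm:
  series:
    - [0,0,0.004,0]
    - [0,0,0.008,0]
    - [0,0,0.009,0]
    - [0,0,0.009,0]

```text
time: 6.85
ee_pos: [0.4373, 0.0184, -0.0083]
eef_rot: [-0.221, 0.975, 0.0, -0.0]
ft_force: [-0.7, 0.7, -1.4]
width: 0.0439
```

move_arm:
  series:
    - [0,0,0,0]
    - [0,0,0,0]
    - [0,0,0,0]
    - [0,0,0,0]
    - [0,0,0,0]
  claw: 1

```text
time: 7.35
ee_pos: [0.4374, 0.0185, -0.0082]
eef_rot: [-0.221, 0.975, 0.0, 0.0]
ft_force: [0.6, 0.3, 0.2]
width: 0.076
```

move_arm:
  series:
    - [0,0,-0.02,0]
    - [0,0,-0.05,0]
    - [0,0,-0.09,0]
    - [0,0,-0.11,0]
    - [0,0,-0.11,0]

```text
time: 7.85
ee_pos: [0.4394, 0.0188, 0.1046]
eef_rot: [-0.221, 0.975, 0.0, 0.003]
ft_force: [0.6, -0.3, -0.8]
width: 0.0871
```

```bash
python3 -c "
from h import *
go(419.5,-266.5,100,120)
go(419.5,-266.5,-15,60)
p,d=imaging.camera('side');cv2.imwrite('pics/s8.png',p[:,:,::-1])
"
```

```text
t 7.8 jaw 115.5 w 0.0871 pos [439.4  18.8 104.6] tilt [0.005 0.002] | delta [ 0.141 -0.249  0.004] roll -0.078
t 7.8 jaw 115.5 w 0.0871 pos [439.4  18.8 104.6] tilt [0.005 0.002] | delta [ 0.141 -0.249  0.119] roll 0.969
```

View pics/s8.png

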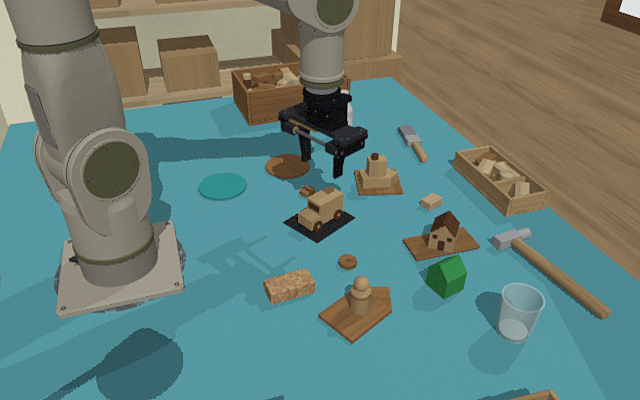

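move_arm:
  series:
    - [0.014,-0.025,0.0,0.05]
    - [0.036,-0.064,0.0,0.12]
    - [0.06,-0.105,0.0,0.2]
    - [0.082,-0.145,0.0,0.3]
    - [0.104,-0.184,0.0,0.38]
    - [0.125,-0.22,0.0,0.445]
    - [0.136,-0.24,0.0,0.445]
    - [0.141,-0.249,0.0,0.445]
    - [0.141,-0.249,0.015,0.445]
    - [0.141,-0.249,0.02,0.445]
    - [0.141,-0.249,0.02,0.445]
    - [0.141,-0.249,0.02,0.445]

```text
time: 9.1
ee_pos: [0.4175, -0.2662, 0.0817]
eef_rot: [-0.001, 1.0, 0.0, -0.0]
ft_force: [0.2, 0.0, -0.5]
width: 0.087
```

```bash
python3 -c "
from h import *
go(419.5,-266.5,-15,90)
p,d=imaging.camera('side');cv2.imwrite('pics/s9.png',cv2.resize(p[180:350,260:460,::-1],None,fx=3.5,fy=3.5,interpolation=cv2.INTER_CUBIC))
W=cloud('side',d);w=W[260:320,340:385].reshape(-1,3);w=w[(w[:,2]>.062)&(w[:,2]<.09)];print(w.mean(0),w.max(0),w.min(0))
w=W[260:320,340:385].reshape(-1,3);w=w[(w[:,2]>.02)&(w[:,2]<.045)];print(w.mean(0),w.max(0),w.min(0))
"
```

```text
t 9.1 jaw 90.1 w 0.0870 pos [ 417.5 -266.2   81.7] tilt [-0.  0.] | delta [-0.002 -0.     0.097] roll 0.001
[ 0.41614884 -0.27269957  0.07424653] [ 0.43035772 -0.25808032  0.08340997] [ 0.40488791 -0.2818487   0.06206027]
[ 0.41316837 -0.28016461  0.03257316] [ 0.43687831 -0.26296759  0.04497039] [ 0.39996939 -0.28746063  0.02036353]
```

View pics/s9.png

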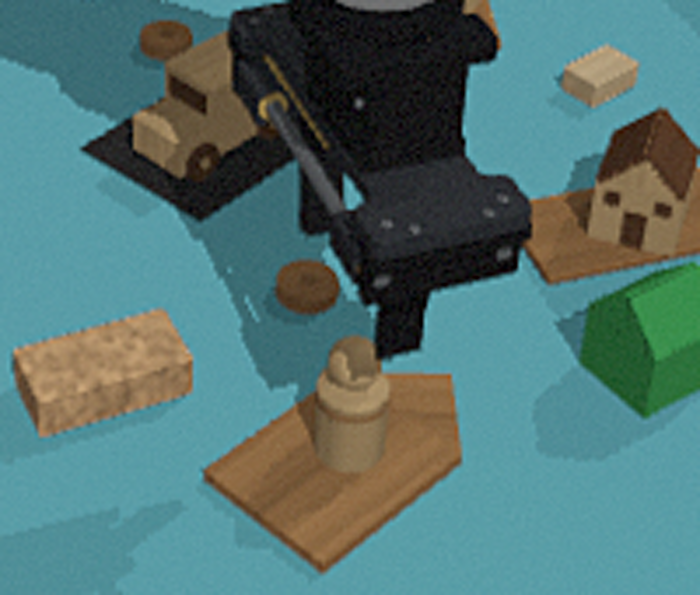

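move_arm:
  series:
    - [-0.001,0,0.02,0]
    - [-0.002,0,0.045,0]
    - [-0.002,0,0.07,0]
    - [-0.002,0,0.085,0]
    - [-0.002,0,0.094,0]
    - [-0.002,0,0.097,0]
    - [-0.002,0,0.097,0]

```text
time: 9.85
ee_pos: [0.4197, -0.267, -0.015]
eef_rot: [-0.0, 1.0, -0.0, 0.0]
ft_force: [0.1, -0.7, 0.5]
width: 0.0868
```

move_arm:
  series:
    - [0,0,0,0]
    - [0,0,0,0]
    - [0,0,0,0]
    - [0,0,0,0]
    - [0,0,0,0]
    - [0,0,0,0]
    - [0,0,0,0]
    - [0,0,0,0]
  claw: -1
  newtons: 20

```text
time: 10.65
ee_pos: [0.4194, -0.267, -0.0153]
eef_rot: [-0.0, 1.0, 0.0, -0.0]
ft_force: [-0.5, 0.1, 0.2]
width: 0.0374
```

move_arm:
  series:
    - [0,0,-0.01,0]
    - [0,0,-0.03,0]
    - [0,0,-0.06,0]
    - [0,0,-0.09,0]
    - [0,0,-0.11,0]
    - [0,0,-0.12,0]
    - [0,0,-0.12,0]
    - [0,0,-0.12,0]

```text
time: 11.45
ee_pos: [0.419, -0.2667, 0.104]
eef_rot: [-0.0, 1.0, 0.0, -0.0]
ft_force: [0.0, -0.1, -1.7]
width: 0.0371
```

```bash
python3 -c "
from h import *
go(432,274,105,90)
p,d=imaging.camera('side');cv2.imwrite('pics/s10.png',cv2.resize(p[130:350,260:460,::-1],None,fx=2.7,fy=2.7,interpolation=cv2.INTER_CUBIC))
"
```

```text
t 11.4 jaw 90.0 w 0.0371 pos [ 419.  -266.7  104. ] tilt [-0.001  0.001] | delta [-0.013  0.541 -0.001] roll 0.0
```

View pics/s10.png

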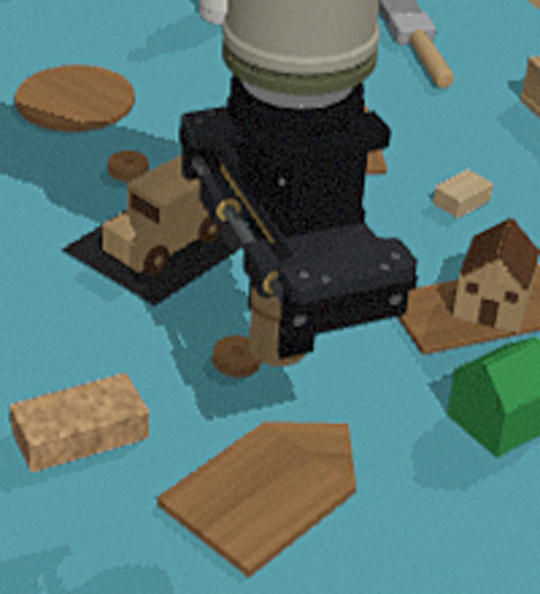

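move_arm:
  series:
    - [0,0.015,0,0]
    - [-0.001,0.045,0,0]
    - [-0.002,0.085,0,0]
    - [-0.003,0.125,0,0]
    - [-0.004,0.165,0,0]
    - [-0.005,0.205,0,0]
    - [-0.006,0.245,0,0]
    - [-0.007,0.285,0,0]
    - [-0.008,0.325,0,0]
    - [-0.009,0.365,0,0]
    - [-0.01,0.405,0,0]
    - [-0.011,0.445,0,0]
    - [-0.012,0.485,0,0]
    - [-0.013,0.515,0,0]
    - [-0.013,0.533,0,0]
    - [-0.013,0.541,0,0]
    - [-0.013,0.541,0,0]
    - [-0.013,0.541,0.03,0]
    - [-0.013,0.541,0.05,0]
    - [-0.013,0.541,0.05,0]

```text
time: 13.5
ee_pos: [0.431, 0.2708, 0.0524]
eef_rot: [0.001, 1.0, -0.002, -0.002]
ft_force: [-0.6, -0.3, 0.1]
width: 0.0372
```

```bash
python3 -c "
from h import *
go(432,274,-14,90)
"
```

```text
t 13.5 jaw 89.9 w 0.0372 pos [431.  270.8  52.4] tilt [-0.004 -0.003] | delta [-0.001  0.003  0.066] roll -0.002
```

move_arm:
  series:
    - [0,0,0.015,0]
    - [0,0,0.035,0]
    - [0,0,0.05,0]
    - [0,0,0.06,0]
    - [0,0,0.06,0]
    - [0,0,0.06,0]

```text
time: 14.1
ee_pos: [0.4329, 0.2739, -0.0044]
eef_rot: [0.0, 1.0, 0.0, 0.0]
ft_force: [0.3, 0.5, -0.6]
width: 0.0375
```

```bash
python3 -c "
from h import *
go(432,274,-14,90)
p,d=imaging.camera('side');cv2.imwrite('pics/s11.png',cv2.resize(p[60:240,210:410,::-1],None,fx=3.3,fy=3.3,interpolation=cv2.INTER_CUBIC))
"
```

```text
t 14.1 jaw 90.0 w 0.0375 pos [432.9 273.9  -4.4] tilt [0.001 0.   ] | delta [0.001 0.    0.01 ] roll -0.0
```

View pics/s11.png

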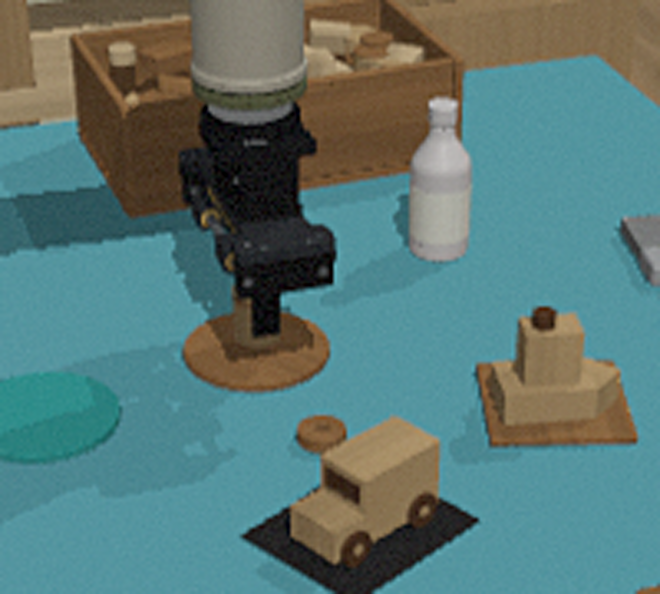

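Good and centred. I'll lower the last 10 mm, release and lift.

move_arm:
  series:
    - [0.001,0,0.005,0]
    - [0.001,0,0.009,0]
    - [0.001,0,0.01,0]
    - [0.001,0,0.01,0]

```text
time: 14.55
ee_pos: [0.4312, 0.274, -0.0153]
eef_rot: [-0.0, 1.0, -0.0, -0.0]
ft_force: [0.1, 0.7, -1.0]
width: 0.0372
```

move_arm:
  series:
    - [0,0,0,0]
    - [0,0,0,0]
    - [0,0,0,0]
    - [0,0,0,0]
    - [0,0,0,0]
    - [0,0,0,0]
  claw: 1

```text
time: 15.15
ee_pos: [0.4312, 0.274, -0.0153]
eef_rot: [-0.0, 1.0, 0.0, -0.0]
ft_force: [-0.7, 0.5, 0.0]
width: 0.0775
```

move_arm:
  series:
    - [0,0,-0.02,0]
    - [0,0,-0.05,0]
    - [0,0,-0.08,0]
    - [0,0,-0.11,0]
    - [0,0,-0.125,0]
    - [0,0,-0.125,0]
    - [0,0,-0.125,0]

```text
time: 15.85
ee_pos: [0.4311, 0.2739, 0.1092]
eef_rot: [-0.0, 1.0, 0.0, -0.0]
ft_force: [0.0, 0.5, 0.3]
width: 0.0871
```

```bash
python3 -c "
from h import *
go(620,120.8,110,79.7)
"
```

```text
t 15.8 jaw 90.0 w 0.0871 pos [431.1 273.9 109.2] tilt [-0.  0.] | delta [-0.189 -0.153 -0.001] roll 0.18
```

move_arm:
  series:
    - [-0.015,-0.012,0,0.02]
    - [-0.045,-0.036,0,0.05]
    - [-0.08,-0.065,0,0.09]
    - [-0.115,-0.093,0,0.12]
    - [-0.15,-0.122,0,0.16]
    - [-0.175,-0.142,0,0.18]
    - [-0.189,-0.153,0,0.18]
    - [-0.189,-0.153,0.02,0.18]
    - [-0.189,-0.153,0.03,0.18]
    - [-0.189,-0.153,0.03,0.18]
    - [-0.189,-0.153,0.03,0.18]

```text
time: 16.95
ee_pos: [0.6199, 0.1211, 0.0795]
eef_rot: [0.09, 0.996, -0.0, -0.0]
ft_force: [0.7, -0.1, 0.1]
width: 0.0869
```

```bash
python3 -c "
from h import *
go(620,120.8,1,79.7)
p,d=imaging.camera('side');cv2.imwrite('pics/s12.png',cv2.resize(p[60:240,240:440,::-1],None,fx=3.3,fy=3.3,interpolation=cv2.INTER_CUBIC))
"
```

```text
t 16.9 jaw 79.7 w 0.0869 pos [619.9 121.1  79.5] tilt [-0.001 -0.   ] | delta [-0.    -0.     0.078] roll 0.0
```

View pics/s12.png

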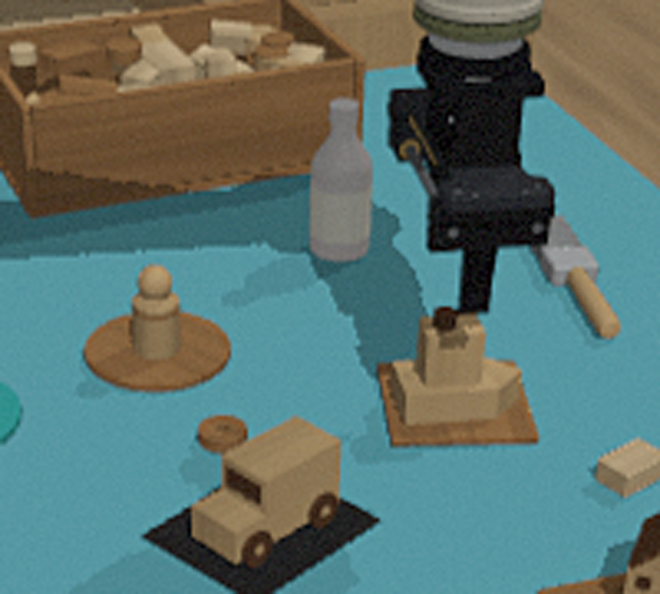

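move_arm:
  series:
    - [0,0,0.015,0]
    - [0,0,0.035,0]
    - [0,0,0.055,0]
    - [0,0,0.067,0]
    - [0,0,0.074,0]
    - [0,0,0.076,0]
    - [0,0,0.076,0]

```text
time: 17.7
ee_pos: [0.6206, 0.1211, 0.0041]
eef_rot: [0.09, 0.996, 0.0, 0.0]
ft_force: [0.4, 0.8, 0.1]
width: 0.0869
```

```bash
python3 -c "
from h import *
go(620,120.8,3,79.7)
p,d=imaging.camera('side');cv2.imwrite('pics/s13.png',cv2.resize(p[100:220,300:440,::-1],None,fx=4.5,fy=4.5,interpolation=cv2.INTER_CUBIC))
"
```

```text
t 17.7 jaw 79.7 w 0.0869 pos [620.6 121.1   4.1] tilt [0.001 0.   ] | delta [ 0.001 -0.     0.001] roll 0.0
```

View pics/s13.png

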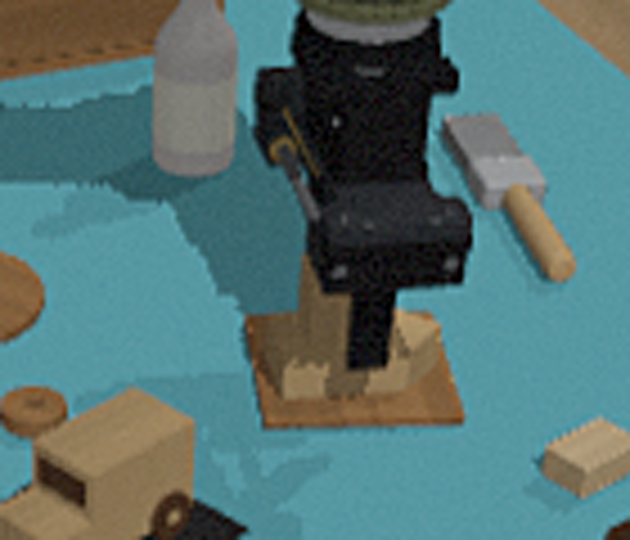

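move_arm:
  series:
    - [0,0,0,0]
    - [0,0,0,0]
    - [0,0,0,0]
    - [0,0,0,0]
    - [0,0,0,0]
    - [0,0,0,0]
    - [0,0,0,0]
    - [0,0,0,0]
    - [0,0,0,0]
  claw: -1
  newtons: 30

```text
time: 18.65
ee_pos: [0.6203, 0.1212, 0.0037]
eef_rot: [0.09, 0.996, 0.0, 0.0]
ft_force: [0.2, 0.8, -0.2]
width: 0.0293
```

move_arm:
  series:
    - [0,0,-0.01,0]
    - [0,0,-0.03,0]
    - [0,0,-0.055,0]
    - [0,0,-0.08,0]
    - [0,0,-0.095,0]
    - [0,0,-0.1,0]
    - [0,0,-0.1,0]
    - [0,0,-0.1,0]

```text
time: 19.45
ee_pos: [0.6196, 0.1209, 0.1025]
eef_rot: [0.09, 0.996, -0.0, -0.001]
ft_force: [0.5, -0.5, -1.6]
width: 0.03
```

```bash
python3 -c "
from h import *
go(435.6,-261.9,104,-64.5);print(read_state()['joint_positions'])
p,d=imaging.camera('side');cv2.imwrite('pics/s14.png',cv2.resize(p[60:220,300:460,::-1],None,fx=3.5,fy=3.5,interpolation=cv2.INTER_CUBIC))
"
```

```text
t 19.4 jaw 79.7 w 0.0300 pos [619.6 120.9 102.5] tilt [-0.002 -0.   ] | delta [ 0.113 -0.41  -0.001] roll -0.625
[-0.51939011  0.40931676  0.32911639  1.5619595  -0.13869402  1.19514717
  1.22672309]
```

View pics/s14.png

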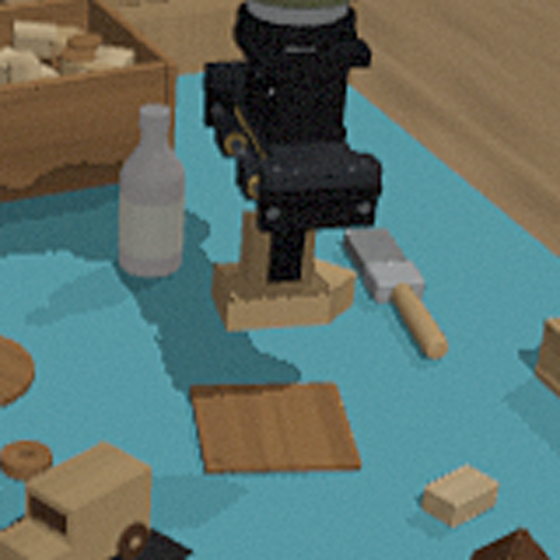

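move_arm:
  series:
    - [0.003,-0.01,0,0.06]
    - [0.008,-0.03,0,0.18]
    - [0.014,-0.05,0,0.31]
    - [0.02,-0.073,0,0.44]
    - [0.026,-0.096,0,0.57]
    - [0.033,-0.119,0,0.7]
    - [0.039,-0.142,0,0.83]
    - [0.046,-0.165,0,0.96]
    - [0.052,-0.19,0,1.09]
    - [0.059,-0.214,0,1.22]
    - [0.066,-0.238,0,1.35]
    - [0.072,-0.262,0,1.48]
    - [0.079,-0.286,0,1.61]
    - [0.085,-0.31,0,1.74]
    - [0.092,-0.334,0,1.87]
    - [0.098,-0.356,0,2.0]
    - [0.104,-0.376,0,2.13]
    - [0.108,-0.392,0,2.26]
    - [0.111,-0.404,0,2.39]
    - [0.113,-0.41,0,2.517]

```text
time: 21.5
ee_pos: [0.4346, -0.2632, 0.103]
eef_rot: [0.976, 0.217, -0.001, -0.0]
ft_force: [0.1, -0.4, -1.3]
width: 0.0298
```

move_arm:
  series:
    - [0,0,0.01,0]
    - [0,0,0.03,0]
    - [0,0,0.045,0]
    - [0,0,0.05,0]
    - [0,0,0.05,0]

```text
time: 22.0
ee_pos: [0.4351, -0.2618, 0.0527]
eef_rot: [0.975, 0.221, -0.001, -0.0]
ft_force: [-0.1, -0.2, -0.7]
width: 0.0298
```

```bash
python3 -c "
from h import *
go(435.6,-261.9,4.5,-64.5);print(read_state()['joint_positions'])
p,d=imaging.camera('side');cv2.imwrite('pics/s15.png',cv2.resize(p[180:350,260:460,::-1],None,fx=3.5,fy=3.5,interpolation=cv2.INTER_CUBIC))
"
```

```text
t 22.0 jaw -64.4 w 0.0298 pos [ 435.1 -261.8   52.7] tilt [-0.002  0.   ] | delta [0.    0.    0.048] roll 0.001
[-0.3223878   0.26329368  0.87900875  1.95713246 -0.23519147  1.02852337
 -0.46194307]
```

View pics/s15.png

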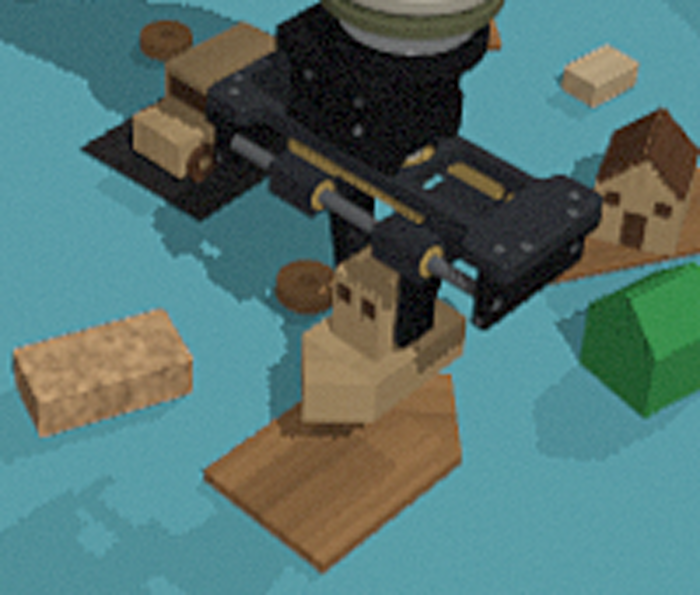

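move_arm:
  series:
    - [0,0,0.012,0]
    - [0,0,0.026,0]
    - [0,0,0.038,0]
    - [0,0,0.044,0]
    - [0,0,0.047,0]
    - [0,0,0.048,0]
    - [0,0,0.048,0]

```text
time: 22.75
ee_pos: [0.4359, -0.2624, 0.0059]
eef_rot: [0.975, 0.22, 0.0, 0.0]
ft_force: [0.1, -0.1, -1.6]
width: 0.0296
```

move_arm:
  series:
    - [0,0,0,0]
    - [0,0,0,0]
    - [0,0,0,0]
    - [0,0,0,0]
    - [0,0,0,0]
    - [0,0,0,0]
  claw: 1

```text
time: 23.35
ee_pos: [0.4359, -0.2621, 0.0057]
eef_rot: [0.975, 0.221, 0.0, -0.0]
ft_force: [0.3, 0.1, 0.9]
width: 0.0697
```

move_arm:
  series:
    - [0,0,-0.02,0]
    - [0,0,-0.05,0]
    - [0,0,-0.08,0]
    - [0,0,-0.1,0]
    - [0,0,-0.11,0]
    - [0,0,-0.11,0]
    - [0,0,-0.11,0]

```text
time: 24.05
ee_pos: [0.4355, -0.2617, 0.1148]
eef_rot: [0.975, 0.221, -0.0, -0.0]
ft_force: [0.4, 0.0, -1.3]
width: 0.0868
```

```bash
python3 -c "
from h import *
go(660.2,-149.5,110,141);print(read_state()['joint_positions'])
p,d=imaging.camera('side');cv2.imwrite('pics/s16.png',cv2.resize(p[180:350,260:460,::-1],None,fx=3.5,fy=3.5,interpolation=cv2.INTER_CUBIC))
"
```

```text
t 24.1 jaw -64.5 w 0.0868 pos [ 435.5 -261.7  114.8] tilt [-0.001  0.001] | delta [ 0.251 -0.005  0.005] roll -0.445
[-0.38204557  0.16234433  0.91892434  1.89460728 -0.14113752  1.15267758
 -0.53745322]
```

View pics/s16.png

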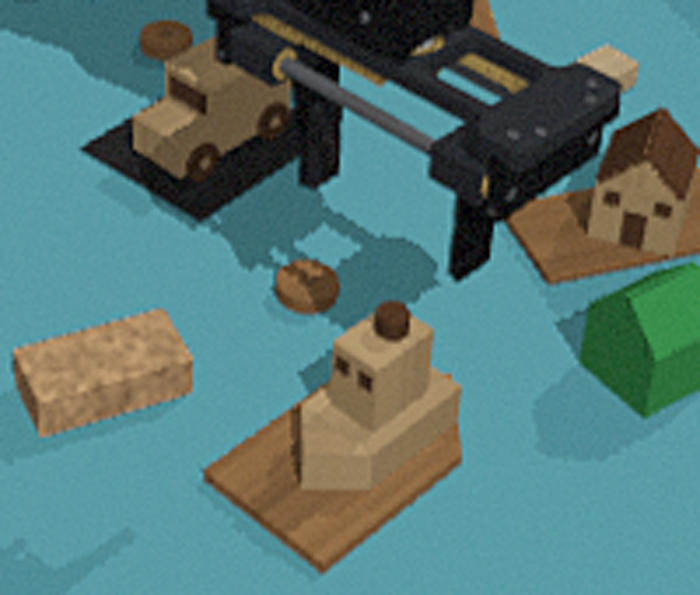

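move_arm:
  series:
    - [0.015,0,0,-0.03]
    - [0.045,-0.001,0,-0.08]
    - [0.085,-0.002,0,-0.15]
    - [0.125,-0.003,0,-0.23]
    - [0.165,-0.003,0,-0.3]
    - [0.205,-0.004,0,-0.38]
    - [0.235,-0.005,0,-0.445]
    - [0.251,-0.005,0,-0.445]
    - [0.251,-0.005,0,-0.445]
    - [0.251,-0.005,0,-0.445]

```text
time: 25.1
ee_pos: [0.6597, -0.1497, 0.1143]
eef_rot: [0.903, 0.431, -0.001, -0.0]
ft_force: [-0.2, 0.4, -0.2]
width: 0.0872
```

```bash
python3 -c "
from h import *
go(660.2,-149.5,-17,141)
p,d=imaging.camera('top');cv2.imwrite('pics/t17.png',p[:,:,::-1])
W=cloud('top',d)
def band(u,v,z0,z1,r=26):
    w=W[v-r:v+r,u-r:u+r].reshape(-1,3);w=w[(w[:,2]>z0)&(w[:,2]<z1)]*1000
    print(len(w),cv2.minAreaRect(np.float32(w[:,:2])))
band(443,205,.024,.044);band(443,205,.066,.082);band(230,202,.03,.06);band(230,202,.065,.1)
u,v=443,205;cv2.imwrite('pics/t17c.png',np.hstack([cv2.resize(p[v-30:v+30,u-30:u+30,::-1],None,fx=6,fy=6,interpolation=cv2.INTER_CUBIC) for u,v in((443,205),(230,202))]))
"
```

```text
t 25.1 jaw -39.0 w 0.0872 pos [ 659.7 -149.7  114.3] tilt [-0.002 -0.   ] | delta [0.001 0.    0.131] roll 0.0
383 ((428.5763244628906, -267.0678405761719), (95.67728424072266, 50.513816833496094), 24.153642654418945)
194 ((437.0599060058594, -263.8221435546875), (43.86994171142578, 31.64383316040039), 25.50193214416504)
96 ((431.82818603515625, 270.6195068359375), (35.58169937133789, 37.632686614990234), 88.17507934570312)
104 ((431.4067687988281, 271.87750244140625), (25.891220092773438, 25.68959617614746), 45.803077697753906)
```

View pics/t17c.png

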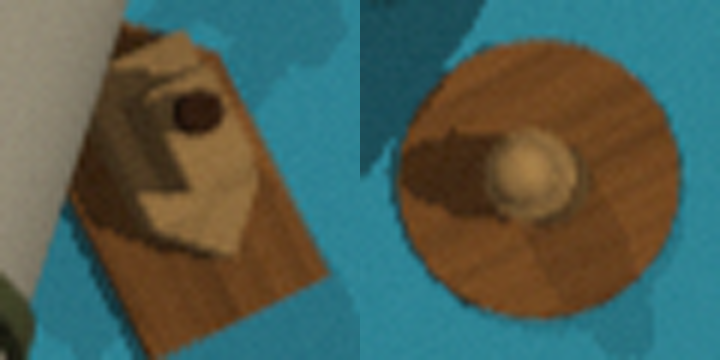

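View pics/t17.png

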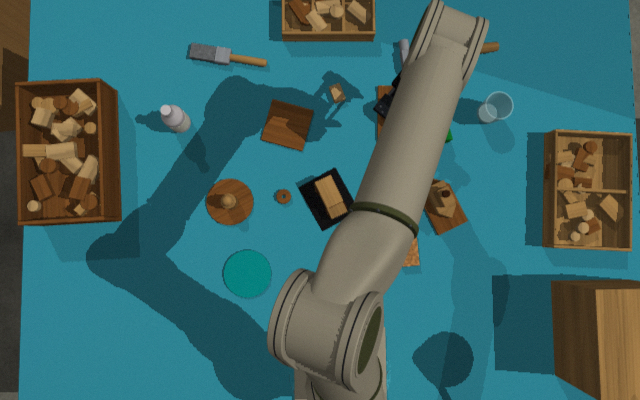

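move_arm:
  series:
    - [0.0,0,0.02,0]
    - [0.0,0,0.045,0]
    - [0.0,0,0.06,0]
    - [0.0,0,0.06,0]
    - [0,0,0.06,0]

```text
time: 25.65
ee_pos: [0.6602, -0.1501, 0.0563]
eef_rot: [0.903, 0.43, 0.0, 0.0]
ft_force: [-0.1, 0.4, 0.7]
width: 0.0871
```

```bash
python3 -c "
from h import *
go(660.2,-149.5,-17,141)
p,d=imaging.camera('side');cv2.imwrite('pics/s18.png',cv2.resize(p[150:310,370:520,::-1],None,fx=3.7,fy=3.7,interpolation=cv2.INTER_CUBIC))
"
```

```text
t 25.6 jaw -39.0 w 0.0871 pos [ 660.2 -150.1   56.3] tilt [ 0. -0.] | delta [ 0.    -0.     0.073] roll -0.001
```

View pics/s18.png

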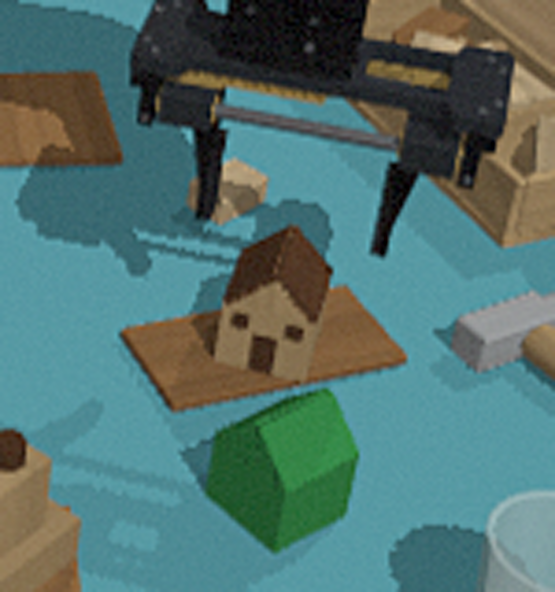

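move_arm:
  series:
    - [0.0,0,0.015,0]
    - [0.0,0,0.035,0]
    - [0.0,0,0.055,0]
    - [0.0,0,0.067,0]
    - [0,0,0.072,0]
    - [0,0,0.073,0]
    - [0,0,0.073,0]

```text
time: 26.4
ee_pos: [0.6607, -0.1499, -0.0166]
eef_rot: [0.903, 0.43, 0.0, 0.0]
ft_force: [-0.3, -0.2, 1.1]
width: 0.0871
```

move_arm:
  series:
    - [0,0,0,0]
    - [0,0,0,0]
    - [0,0,0,0]
    - [0,0,0,0]
    - [0,0,0,0]
    - [0,0,0,0]
    - [0,0,0,0]
  claw: -1
  newtons: 30

```text
time: 27.1
ee_pos: [0.6602, -0.1496, -0.0173]
eef_rot: [0.903, 0.43, -0.0, -0.0]
ft_force: [-1.3, 0.6, 1.1]
width: 0.0519
```

move_arm:
  series:
    - [0,0,-0.01,0]
    - [0,0,-0.03,0]
    - [0,0,-0.055,0]
    - [0,0,-0.08,0]
    - [0,0,-0.095,0]
    - [0,0,-0.1,0]
    - [0,0,-0.1,0]
    - [0,0,-0.1,0]

```text
time: 27.9
ee_pos: [0.6596, -0.1493, 0.0815]
eef_rot: [0.903, 0.43, -0.001, -0.001]
ft_force: [-0.1, 0.9, -2.2]
width: 0.0521
```

```bash
python3 -c "
from h import *
go(630,126.7,83,-16)
p,d=imaging.camera('side');cv2.imwrite('pics/s19.png',cv2.resize(p[150:310,340:490,::-1],None,fx=3.7,fy=3.7,interpolation=cv2.INTER_CUBIC))
"
```

```text
t 27.9 jaw -39.0 w 0.0521 pos [ 659.6 -149.3   81.5] tilt [-0.002  0.   ] | delta [ 0.196 -0.197 -0.001] roll -0.402
```

View pics/s19.png

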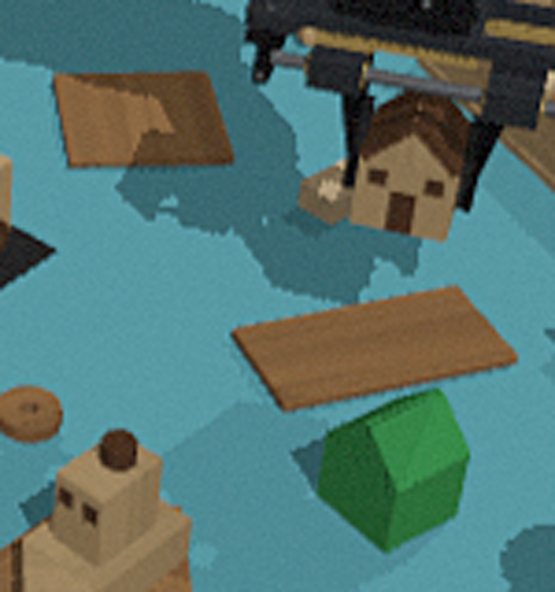

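move_arm:
  series:
    - [0.01,-0.01,0,-0.02]
    - [0.03,-0.03,0,-0.06]
    - [0.055,-0.055,0,-0.11]
    - [0.08,-0.08,0,-0.16]
    - [0.105,-0.105,0,-0.22]
    - [0.13,-0.131,0,-0.27]
    - [0.155,-0.156,0,-0.32]
    - [0.175,-0.176,0,-0.37]
    - [0.19,-0.191,0,-0.402]
    - [0.196,-0.197,0,-0.402]
    - [0.196,-0.197,0.02,-0.402]
    - [0.196,-0.197,0.05,-0.402]
    - [0.196,-0.197,0.075,-0.402]
    - [0.196,-0.197,0.085,-0.402]
    - [0.196,-0.197,0.085,-0.402]
    - [0.196,-0.197,0.085,-0.402]

```text
time: 29.55
ee_pos: [0.6314, 0.1261, -0.0012]
eef_rot: [0.799, 0.601, 0.001, 0.0]
ft_force: [-0.2, -0.4, -1.1]
width: 0.0516
```

```bash
python3 -c "
from h import *
go(630,126.7,-16.5,-16)
p,d=imaging.camera('side');cv2.imwrite('pics/s20.png',cv2.resize(p[90:250,300:450,::-1],None,fx=3.7,fy=3.7,interpolation=cv2.INTER_CUBIC))
"
```

```text
t 29.6 jaw -16.0 w 0.0516 pos [631.4 126.1  -1.2] tilt [0.001 0.   ] | delta [ 0.    -0.001  0.015] roll -0.001
```

View pics/s20.png

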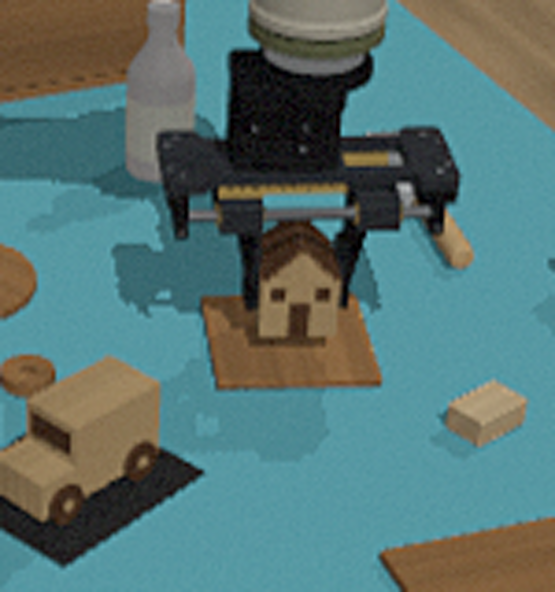

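move_arm:
  series:
    - [0,-0.001,0.006,0]
    - [0,-0.001,0.012,0]
    - [0,-0.001,0.015,0]
    - [0,-0.001,0.015,0]
    - [0,-0.001,0.015,0]

```text
time: 30.1
ee_pos: [0.6296, 0.127, -0.0173]
eef_rot: [0.799, 0.602, 0.0, -0.0]
ft_force: [-0.3, -0.8, 1.1]
width: 0.0522
```

move_arm:
  series:
    - [0,0,0,0]
    - [0,0,0,0]
    - [0,0,0,0]
    - [0,0,0,0]
    - [0,0,0,0]
  claw: 1

```text
time: 30.6
ee_pos: [0.6296, 0.1269, -0.0173]
eef_rot: [0.799, 0.602, 0.0, -0.0]
ft_force: [0.7, 0.2, 0.3]
width: 0.0824
```

move_arm:
  series:
    - [0,0,-0.02,0]
    - [0,0,-0.05,0]
    - [0,0,-0.08,0]
    - [0,0,-0.11,0]
    - [0,0,-0.125,0]
    - [0,0,-0.125,0]
    - [0,0,-0.125,0]

```text
time: 31.3
ee_pos: [0.6291, 0.127, 0.1066]
eef_rot: [0.799, 0.602, -0.0, -0.0]
ft_force: [-1.1, -0.3, -0.6]
width: 0.0873
```

```bash
python3 -c "
from h import *
go(437.4,18.5,108,115.5)
p,d=imaging.camera('top');cv2.imwrite('pics/t21.png',p[:,:,::-1])
W=cloud('top',d)
def band(u,v,z0,z1,r=26):
    w=W[v-r:v+r,u-r:u+r].reshape(-1,3);w=w[(w[:,2]>z0)&(w[:,2]<z1)]*1000
    print(len(w),cv2.minAreaRect(np.float32(w[:,:2])))
band(329,198,.052,.075)
"
```

```text
t 31.3 jaw -16.0 w 0.0873 pos [629.1 127.  106.6] tilt [-0.001 -0.   ] | delta [-0.157 -0.154 -0.001] roll 0.847
509 ((452.17474365234375, 23.344636917114258), (72.2265853881836, 44.0451545715332), 25.612014770507812)
```

View pics/t21.png

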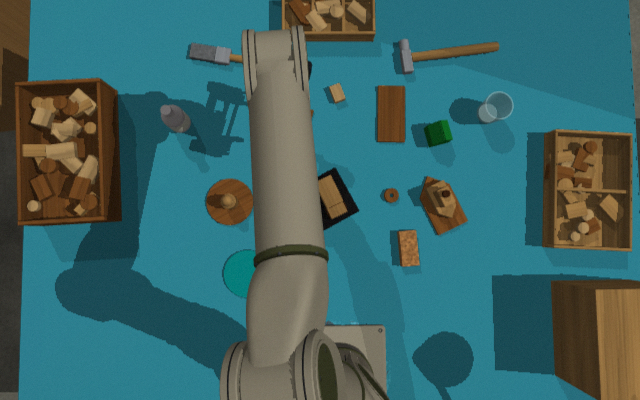

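move_arm:
  series:
    - [-0.01,-0.01,0,0.08]
    - [-0.03,-0.03,0,0.2]
    - [-0.055,-0.054,0,0.33]
    - [-0.08,-0.078,0,0.46]
    - [-0.105,-0.103,0,0.59]
    - [-0.13,-0.127,0,0.72]
    - [-0.148,-0.145,0,0.82]
    - [-0.157,-0.154,0,0.847]
    - [-0.157,-0.154,0.02,0.847]
    - [-0.157,-0.154,0.04,0.847]
    - [-0.157,-0.154,0.04,0.847]
    - [-0.157,-0.154,0.04,0.847]

```text
time: 32.55
ee_pos: [0.4377, 0.0181, 0.0673]
eef_rot: [0.975, 0.221, -0.001, 0.0]
ft_force: [1.0, -0.6, 0.6]
width: 0.0876
```

```bash
python3 -c "
from h import *
go(438,18.3,-9.5,-64.5)
p,d=imaging.camera('side');cv2.imwrite('pics/s22.png',cv2.resize(p[90:270,250:430,::-1],None,fx=3.3,fy=3.3,interpolation=cv2.INTER_CUBIC))
"
```

```text
t 32.5 jaw -64.5 w 0.0876 pos [437.7  18.1  67.3] tilt [-0.002 -0.001] | delta [ 0.001 -0.     0.077] roll -0.0
```

View pics/s22.png

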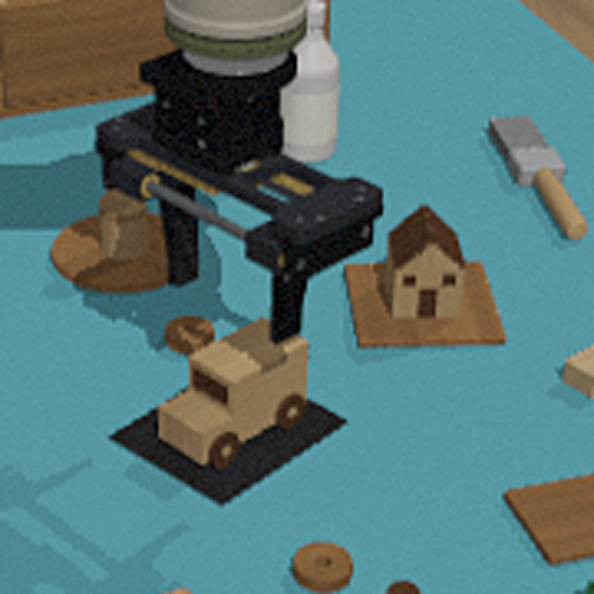

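move_arm:
  series:
    - [0.0,0,0.015,0]
    - [0.0,0,0.035,0]
    - [0.0,0,0.055,0]
    - [0.0,0,0.068,0]
    - [0,0,0.075,0]
    - [0,0,0.076,0]
    - [0,0,0.076,0]

```text
time: 33.3
ee_pos: [0.4388, 0.0185, -0.0077]
eef_rot: [0.975, 0.221, 0.0, -0.0]
ft_force: [0.1, -0.6, 0.8]
width: 0.087
```

move_arm:
  series:
    - [0,0,0,0]
    - [0,0,0,0]
    - [0,0,0,0]
    - [0,0,0,0]
    - [0,0,0,0]
    - [0,0,0,0]
    - [0,0,0,0]
    - [0,0,0,0]
  claw: -1
  newtons: 25

```text
time: 34.1
ee_pos: [0.4383, 0.0184, -0.0083]
eef_rot: [0.975, 0.221, -0.0, -0.0]
ft_force: [-0.6, -0.5, 1.3]
width: 0.0439
```

move_arm:
  series:
    - [0,0,-0.01,0]
    - [0,0,-0.03,0]
    - [0,0,-0.055,0]
    - [0,0,-0.08,0]
    - [0,0,-0.095,0]
    - [0,0,-0.1,0]
    - [0,0,-0.1,0]
    - [0,0,-0.1,0]

```text
time: 34.9
ee_pos: [0.4378, 0.0183, 0.0911]
eef_rot: [0.975, 0.221, -0.0, 0.0]
ft_force: [-1.4, -0.0, -1.2]
width: 0.0439
```

```bash
python3 -c "
from h import *
go(657,-144.6,90,-91)
p,d=imaging.camera('top');cv2.imwrite('pics/t23.png',p[:,:,::-1])
# recheck long board (empty): brown mask
h=cv2.cvtColor(p,cv2.COLOR_RGB2HSV)
W=cloud('top',d)
for nm,(u,v,r) in dict(long=(392,112,36)).items():
    sub=h[v-r:v+r,u-r:u+r];m=((sub[...,0]<25)&(sub[...,1]>80)).astype(np.uint8)
    n,l,st,c=cv2.connectedComponentsWithStats(m);k=1+np.argmax(st[1:,4]);ys,xs=np.nonzero(l==k)
    q=np.float32([pix2w(a+u-r,b+v-r,.008)[:2]*1000 for a,b in zip(xs,ys)]);print(nm,cv2.minAreaRect(q),q.mean(0))
"
```

```text
t 34.9 jaw -64.5 w 0.0439 pos [437.8  18.3  91.1] tilt [-0.001 -0.   ] | delta [0.128 0.241 0.001] roll 0.462
long ((658.1342163085938, -145.03561401367188), (68.49343872070312, 146.74864196777344), 88.89183044433594) [ 657.86053 -144.85864]
```

View pics/t23.png

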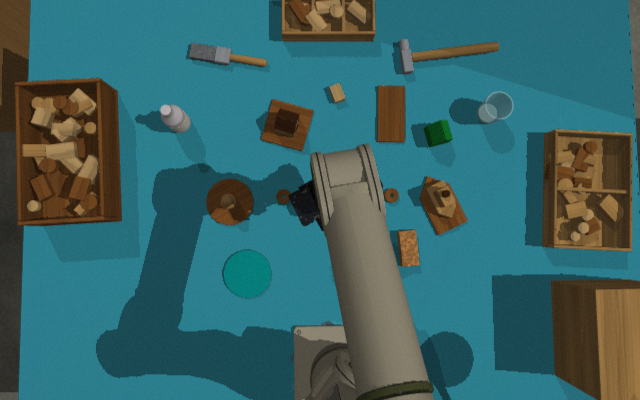

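move_arm:
  series:
    - [0.007,0.013,0,0.02]
    - [0.02,0.038,0,0.07]
    - [0.038,0.072,0,0.13]
    - [0.056,0.106,0,0.2]
    - [0.074,0.14,0,0.26]
    - [0.092,0.173,0,0.33]
    - [0.108,0.203,0,0.39]
    - [0.12,0.226,0,0.44]
    - [0.126,0.237,0,0.462]
    - [0.128,0.241,0,0.462]
    - [0.128,0.241,0.02,0.462]
    - [0.128,0.241,0.05,0.462]
    - [0.128,0.241,0.07,0.462]
    - [0.128,0.241,0.08,0.462]
    - [0.128,0.241,0.08,0.462]
    - [0.128,0.241,0.08,0.462]

```text
time: 36.55
ee_pos: [0.6579, -0.1441, 0.0125]
eef_rot: [1.0, -0.008, 0.0, 0.0]
ft_force: [-0.0, 1.0, -0.4]
width: 0.0434
```

```bash
python3 -c "
from h import *
go(657,-144.6,-3.5,-91)
p,d=imaging.camera('side');cv2.imwrite('pics/s24.png',cv2.resize(p[140:310,370:540,::-1],None,fx=3.5,fy=3.5,interpolation=cv2.INTER_CUBIC))
"
```

```text
t 36.5 jaw -91.0 w 0.0434 pos [ 657.9 -144.1   12.5] tilt [ 0.001 -0.   ] | delta [-0.001  0.001  0.016] roll 0.001
```

View pics/s24.png

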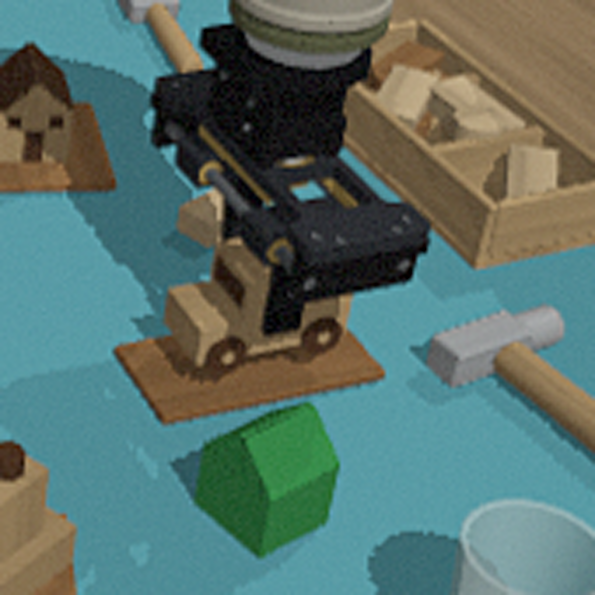

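move_arm:
  series:
    - [0,0.001,0.006,0]
    - [0,0.001,0.012,0]
    - [0,0.001,0.015,0]
    - [0,0.001,0.016,0]
    - [0,0.001,0.016,0]

```text
time: 37.1
ee_pos: [0.6573, -0.1449, -0.0032]
eef_rot: [1.0, -0.009, -0.0, -0.001]
ft_force: [-6.3, 3.0, 11.7]
width: 0.0437
```

move_arm:
  series:
    - [0,0,0,0]
    - [0,0,0,0]
    - [0,0,0,0]
    - [0,0,0,0]
    - [0,0,0,0]
  claw: 0.7

```text
time: 37.6
ee_pos: [0.6575, -0.1451, -0.0044]
eef_rot: [1.0, -0.009, -0.0, -0.0]
ft_force: [-0.4, -0.1, -0.3]
width: 0.0716
```

move_arm:
  series:
    - [0,0,-0.02,0]
    - [0,0,-0.05,0]
    - [0,0,-0.08,0]
    - [0,0,-0.11,0]
    - [0,0,-0.13,0]
    - [0,0,-0.15,0]
    - [0,0,-0.15,0]

```text
time: 38.3
ee_pos: [0.6589, -0.1457, 0.1486]
eef_rot: [1.0, -0.009, 0.002, 0.0]
ft_force: [-0.2, -0.5, 0.1]
width: 0.0741
```

```bash
python3 -c "
from h import *
go(480,-20,180,-91)
"
```

```text
t 38.3 jaw -91.0 w 0.0741 pos [ 658.9 -145.7  148.6] tilt [ 0.004 -0.001] | delta [-0.181 -0.123 -0.032] roll 0.0
```

move_arm:
  series:
    - [-0.02,-0.013,-0.01,0]
    - [-0.06,-0.04,-0.02,0]
    - [-0.1,-0.07,-0.03,0]
    - [-0.14,-0.095,-0.03,0]
    - [-0.17,-0.115,-0.03,0]
    - [-0.181,-0.123,-0.03,0]
    - [-0.181,-0.123,-0.03,0]
    - [-0.181,-0.123,-0.03,0]

```text
time: 39.1
ee_pos: [0.479, -0.0188, 0.1756]
eef_rot: [1.0, -0.008, 0.0, -0.0]
ft_force: [-0.3, -0.3, 0.3]
width: 0.074
```

```bash
python3 - <<'E'
from h import *
p,d=imaging.camera('top');cv2.imwrite('pics/t25.png',p[:,:,::-1])
q,e=imaging.camera('side');cv2.imwrite('pics/s25.png',q[:,:,::-1])
W=cloud('top',d)
def band(nm,u,v,z0,z1,r=26):
    w=W[v-r:v+r,u-r:u+r].reshape(-1,3);w=w[(w[:,2]>z0)&(w[:,2]<z1)]*1000
    print(nm,len(w),np.round(w.mean(0)),cv2.minAreaRect(np.float32(w[:,:2])))
band('tughull',443,205,.024,.044);band('tugcab',443,205,.066,.082);band('dollbody',230,202,.03,.06);band('dollhead',230,202,.065,.1)
band('vanroof',392,112,.06,.08);band('van all',392,112,.035,.08);band('house',288,124,.025,.09);band('ridge',288,124,.068,.09)
C=[(288,124),(230,202),(392,112),(443,205)]
t=[cv2.resize(p[v-36:v+36,u-36:u+36,::-1],(300,300),interpolation=cv2.INTER_CUBIC) for u,v in C]
cv2.imwrite('pics/m25.png',np.vstack([np.hstack(t[:2]),np.hstack(t[2:])]))
E
```

```text
tughull 410 [ 430. -260.   33.] ((428.24945068359375, -267.3879699707031), (95.409423828125, 51.67820358276367), 25.506616592407227)
tugcab 190 [ 435. -263.   77.] ((437.2177429199219, -263.7781982421875), (44.253135681152344, 31.417478561401367), 24.50083351135254)
dollbody 99 [430. 266.  50.] ((431.5824890136719, 271.1617126464844), (36.37455749511719, 37.0235595703125), 46.269447326660156)
dollhead 103 [431. 271.  76.] ((431.40740966796875, 272.39935302734375), (24.53833770751953, 27.07314682006836), 0.15183691680431366)
vanroof 374 [ 682. -146.   69.] ((678.7273559570312, -146.3715057373047), (43.42375183105469, 60.38715362548828), 88.87834167480469)
van all 408 [ 682. -144.   67.] ((678.716064453125, -145.3441162109375), (46.036888122558594, 60.025142669677734), 89.41018676757812)
house 506 [627. 126.  62.] ((630.5786743164062, 125.82637023925781), (52.40752029418945, 54.79034423828125), 73.47348022460938)
ridge 175 [630. 126.  73.] ((629.03564453125, 126.65573120117188), (51.628089904785156, 27.544340133666992), 73.89350891113281)
```

View pics/m25.png

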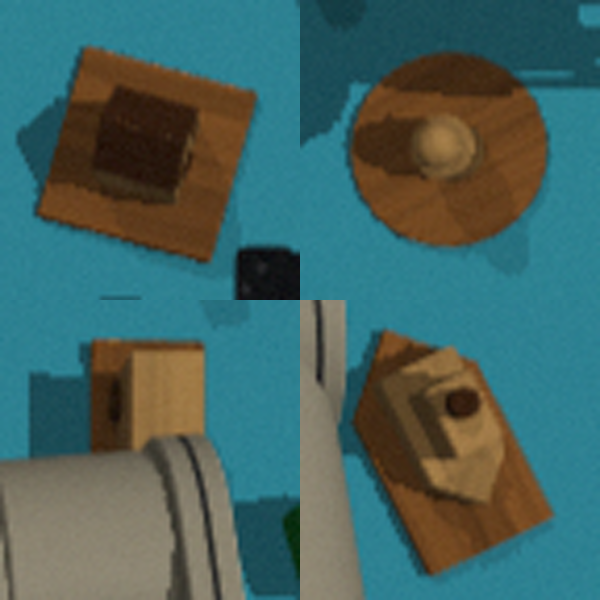

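View pics/s25.png

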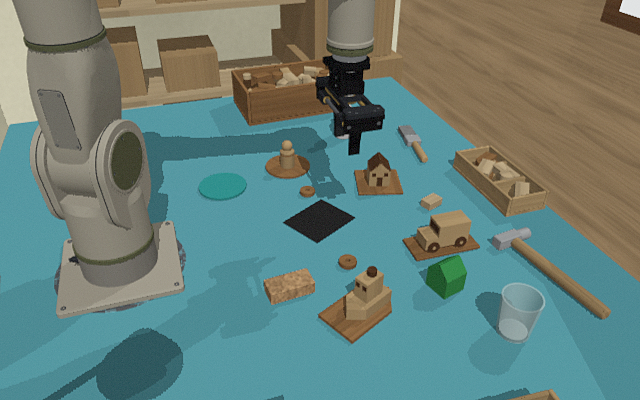

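move_arm:
  series:
    - [-0.02,-0.03,0,0]
    - [-0.04,-0.07,0,0]
    - [-0.05,-0.11,0,0]
    - [-0.05,-0.14,0,0]
    - [-0.05,-0.16,0,0]
    - [-0.05,-0.16,0,0]

```text
time: 39.8
ee_pos: [0.4319, 0.1433, 0.1752]
eef_rot: [1.0, -0.008, -0.0, 0.001]
ft_force: [-0.7, -1.1, -0.6]
width: 0.0741
```

```bash
python3 - <<'E'
from h import *
p,d=imaging.camera('top')
W=cloud('top',d)
def band(nm,u,v,z0,z1,r=34):
    w=W[v-r:v+r,u-r:u+r].reshape(-1,3);w=w[(w[:,2]>z0)&(w[:,2]<z1)&(abs(w[:,1]+.145)<.05)]*1000
    print(nm,len(w),np.round(w.mean(0)),cv2.minAreaRect(np.float32(w[:,:2])))
band('vanroof',392,112,.06,.085);band('van all',392,112,.032,.085)
w=W[110:140,160:190]
cv2.imwrite('pics/t26.png',cv2.resize(p[60:160,330:460,::-1],None,fx=5,fy=5,interpolation=cv2.INTER_CUBIC))
b=W[93:143,149:199].reshape(-1,3);print('bottle',b[b[:,2]>.03].mean(0))
s=read_state();print(s['time'],s['joint_vel'].max() if hasattr(s['joint_vel'],'max') else s['joint_vel'])
E
```

```text
vanroof 527 [ 672. -146.   69.] ((672.1055908203125, -146.25160217285156), (43.36787414550781, 73.01377868652344), 88.92281341552734)
van all 828 [ 658. -145.   59.] ((658.3190307617188, -146.01156616210938), (101.61900329589844, 49.49925231933594), 0.598129391670227)
bottle [0.62690678 0.38863273 0.11376971]
39.85 0.033462190741197224
```

View pics/t26.png

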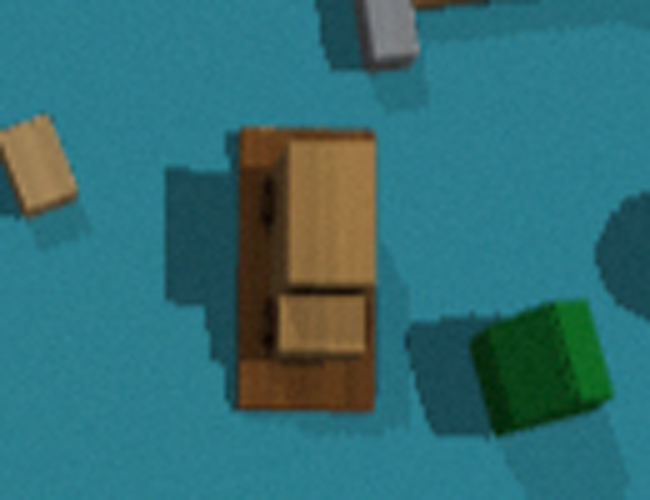

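The top view shows all four toys upright on their own boards. The measured offsets are about 1 to 2 mm and the bottle hasn't moved, so I'm handing in.

```bash
python3 -c "
from h import *
print(r.close_job())"
```

```text
the job is handed in; nothing more can be done
None
```

I swapped all four toys onto their own boards and handed the job in at about 40 s on the robot's clock. I parked the van on the mat first, then moved the doll to the round board, the tugboat to the boat-shaped board, the house to the square board, and finally the van to the long board.

**Last checks (cameras):** everything is upright and released, the gripper is clear, and the bottle is where it was to within about 2 mm.

| Toy | Distance from board centre | Lengthwise alignment |
|---|---|---|
| Doll | about 2 mm | – |
| House | under 1 mm | – |
| Van | about 1.5 mm | within 2° |
| Tugboat | about 2 mm | within 2°, bow toward the flat end |

**What disagreed:**
- **TCP height:** the reported height read about 38 mm lower than the cameras showed. I checked this by lowering in steps, and allowed for it in every grasp and placement.
- **Van set-down:** a brief 12 N contact showed as the van touched its board. It disappeared once I released the van.

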